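# Pack the stirrer spares: castings below, covers over them, caps on top

### The job

Pack the stirrer spare parts into the white open-topped tote with the heaviest lowest: first lay all the grey bearing castings flat on their bases on the tote's floor, then lay both blue covers flat across the tops of the castings, and finally put all the orange caps on top of the covers. The covers are in a pile beneath the steel dish that holds the caps: set that dish down flat, near the middle of the yellow mat, and leave it there. Do not disturb the beaker, jars or red timer.

Things in the scene. Friction and masses are not known exactly. Their poses are not given: they have to be found in the camera images.
- tote: open-topped white tote with a blue band round its rim, fixed to the bench, outside 146 (x) x 220 (y) x 70 high, walls and floor 5 thick (inside 136 x 210); the thin band outside its rim adds 6 all round. Origin: centre of its underside; z up, y along its long side
- tote_floor (a point): centre of the tote's inner floor, same axes as the tote; the rim is 65 above it
- mat: yellow mat, fixed, 110 (x) x 160 (y) x 3 thick, where the dish is to be set down. Origin: centre of its underside, on the bench
- plinth: grey block, fixed, 48 (x) x 140 (y) x 10 high, on which the pile stands: two covers, the dish on them, the caps in the dish. Origin: centre of its underside
- casting1: grey bearing casting (the heaviest kind, about 0.5 kg): base flange 100 (x) x 50 (y) x 12 thick, and on its middle a block 36 (x) x 36 (y) that rises to 42 above the underside. Stands on its base on the bench. Origin: centre of its underside, z up. Two or three are present; the state gives none for an absent one
- casting2: grey bearing casting (the heaviest kind, about 0.5 kg): base flange 100 (x) x 50 (y) x 12 thick, and on its middle a block 36 (x) x 36 (y) that rises to 42 above the underside. Stands on its base on the bench. Origin: centre of its underside, z up. Two or three are present; the state gives none for an absent one
- casting3: grey bearing casting (the heaviest kind, about 0.5 kg): base flange 100 (x) x 50 (y) x 12 thick, and on its middle a block 36 (x) x 36 (y) that rises to 42 above the underside. Stands on its base on the bench. Origin: centre of its underside, z up. Two or three are present; the state gives none for an absent one
- cover1: blue flat cover plate, 56 (x) x 150 (y) x 12 thick, about 0.14 kg; the lower of the two in the pile at the start. Origin: centre of its underside, z up
- cover2: blue flat cover plate, 56 (x) x 150 (y) x 12 thick, about 0.14 kg; the upper of the two in the pile at the start. Origin: centre of its underside, z up
- dish: open steel dish, 60 (x) x 130 (y) x 12 high, walls and floor 3 thick, about 0.12 kg, the top of the pile at the start. Origin: centre of its underside, z up
- cap1: orange plastic cap (the lightest kind, 20 g), a block 26 x 26 x 30 high with a white dot on top; stands in the dish at the start, in a row along the dish's y: cap1 at -40, cap2 in the middle, cap3 at +40. Origin: centre of its underside, z up. One or two of the three are present; the state gives none for an absent one
- cap2: orange plastic cap (the lightest kind, 20 g), a block 26 x 26 x 30 high with a white dot on top; stands in the dish at the start, in a row along the dish's y: cap1 at -40, cap2 in the middle, cap3 at +40. Origin: centre of its underside, z up. One or two of the three are present; the state gives none for an absent one
- cap3: orange plastic cap (the lightest kind, 20 g), a block 26 x 26 x 30 high with a white dot on top; stands in the dish at the start, in a row along the dish's y: cap1 at -40, cap2 in the middle, cap3 at +40. Origin: centre of its underside, z up. One or two of the three are present; the state gives none for an absent one
- beaker: bystander, leave alone: glass beaker, 60 across, 75 high. Origin: centre of its underside
- jar1: bystander, leave alone: small white jar, 48 across, 75 high. Origin: centre of its underside
- jar2: bystander, leave alone: small white jar, 48 across, 75 high. Origin: centre of its underside
- timer: bystander, leave alone: red bench timer, 50 x 60 x 18 high. Origin: centre of its underside
Things that resemble listed ones, but are neither listed nor needed, are in the scene too. Leave any black, green or purple look-alike of the casting3 alone.

How it is judged (in metres and radians):
On the way, in this order (a step that is already met when the one before it is completed fails the run):
1. all the castings lie flat on the tote's floor (horizontal distance between each of casting1, casting2, casting3 and tote_floor below 0.1 m and z of casting1 in the frame of tote_floor between -0.003 and 0.008 m and angle between each of casting1, casting2, casting3's own z axis and vertical below 0.12 rad and z of casting2 in the frame of tote_floor between -0.003 and 0.008 m and z of casting3 in the frame of tote_floor between -0.003 and 0.008 m), for 0.2 s.
2. both covers lie flat across the castings in the tote (horizontal distance between each of cover1, cover2 and tote_floor below 0.06 m and z of cover1 in the frame of tote_floor between 0.037 and 0.066 m and angle between each of cover1, cover2's own z axis and vertical below 0.12 rad and z of cover2 in the frame of tote_floor between 0.037 and 0.066 m), for 0.2 s.
At the end, for the whole second after the job is handed in: In the tote: castings flat (7 degrees) on its floor; both covers flat (7 degrees) on them, 37-66 mm above the floor, within 60 mm of its middle; caps above both covers, within 100 mm of the middle. Dish flat on the mat, within 50 mm of its centre. All at rest (all of step 1 and all of step 2 and horizontal distance between each of cap1, cap2, cap3 and tote_floor below 0.1 m and z of each of cap1, cap2, cap3 in the frame of cover1 above 0.008 m and z of each of cap1, cap2, cap3 in the frame of cover2 above 0.008 m and horizontal distance between dish and mat below 0.05 m and height (world z) of dish below 0.01 m and angle between dish's own z axis and vertical below 0.1 rad and linear speed of each of casting1, casting2, casting3, cover1, cover2, cap1, cap2, cap3, dish below 0.02 m/s); the robot touches nothing.
It fails at once if the beaker is knocked over or moved more than 50 mm (distance of beaker from where it was at the start of the episode above 0.05 m or angle between beaker's own z axis and vertical above 0.6 rad).
It fails at once if the jar1 is knocked over or moved more than 50 mm (distance of jar1 from where it was at the start of the episode above 0.05 m or angle between jar1's own z axis and vertical above 0.6 rad).
It fails at once if the jar2 is knocked over or moved more than 50 mm (distance of jar2 from where it was at the start of the episode above 0.05 m or angle between jar2's own z axis and vertical above 0.6 rad).
It fails at once if the timer is knocked over or moved more than 50 mm (distance of timer from where it was at the start of the episode above 0.05 m or angle between timer's own z axis and vertical above 0.6 rad).
Of casting1, casting2, casting3 only 2 to 3 are there at a start; the rules pass over those that are not, and their reading is None.
Of cap1, cap2, cap3 only 1 to 2 are there at a start; the rules pass over those that are not, and their reading is None.
At some moment in a run one of casting1, casting2, casting3 may be knocked a few centimetres aside while the robot is not near it.
Once in a run the grip may slacken for a moment while it holds something.
It also fails if it takes over 210 s, if anything falls off the work surface, if the arm or the gripper's body presses on something with over 40 N, if the wrist force passes 120 N, or if a joint passes its speed limit or range.

### The arm

A 6-joint arm with a two-finger parallel gripper is mounted at the origin on the work surface. World frame = base frame: x ahead of the robot, y to its left, z up, the work surface at z = 0. Lengths are in mm, angles in rad, forces in N, time in s.
With the tool pointing down it reaches from about 300 to 875 mm from the base axis. Payload 6.4 kg.
Tool frame: the origin (TCP) lies midway between the tips of the shut fingers; the grasp point (between the pads) lies 19 mm behind it (env.grasp_offset is the distance from the TCP to the grasp point, in mm); z points along the fingers, y is the line along which they close (so a half turn about z gives the same grasp; the last joint's range is limited). The gripper opens to 85 mm and grips with 20 to 120 N. Pads are 22 mm wide; open, the fingers measure 114 mm over their backs; the gripper's body (76 mm by 85 mm) begins 54 mm behind the grasp point. The pads swing forward as they close: fully open they stand 13 mm farther back than shut.
Start: joints at [1.144, 0.181, 1.607, -0, 1.354, -0.206], TCP at [125.918, 561.058, 209.488] pointing down, gripper open.
Joint ranges: [-2.99, 2.99], [-0.89, 2.07], [0.3, 2.58], [-1.14, 4.28], [0, 2.63], [-3.12, 3.12]. Speed limits (rad/s): [2.57, 2.57, 3.01, 3.14, 3.14, 3.14].

### API

Orientations are given as a unit quaternion [w, x, y, z].
In Python, from station import readout, cams, order, env gives the robot as it stands.
- The arm moves only by the shell command python3 -m handwheel 'ROWS' [OPENING] [FORCE]. ROWS is JSON, a list of rows, each a list of 4 numbers: the shift along the tool's x, y, z in m, then the turn about the tool's z in degrees. A call has 1 to 5 rows; each row shifts and turns the commanded pose from where the row before left it, along the tool's axes as they then stand; what a row does not reach is not made up. A row lasts 1/10 s, in which the tool goes at most 50 mm and 8.59 degrees, less where a joint would pass 70% of its speed; a pose out of reach is approached as far as the arm can. A call with a gripper value outside its range is refused whole. OPENING is the opening, from -1 (shut) to 1 (fully open), set as the call begins (- or left out, the last holds). The fingers move at their own pace and stop on an object; FORCE is the grip in N (left out, the last holds). Time passes only in rows, so rows that do not move let the fingers close. It gives the time, the measured TCP pose, the force, the opening and the grip force at its end, in the units of the state.
- readout.observe(): the state, without advancing time (a new reading comes with each control period).
- cams.read_camera(name): name is "side" or "top" or "wrist"; returns (picture, depth): 420x560x3 uint8, red, green, blue; 420x560 float32, mm along the optical axis (not along the pixel's ray), 0 where there is no reading.
- cams.get_calibration(name): a dict with "camera_matrix" (3x3 intrinsics, pixels), "R" (3x3) and "t" (3): a world point X has camera coordinates R X + t; the wrist camera has in their place "mount" (4x4, takes a point from camera to tool coordinates, whose origin is the TCP and whose axes are the flange's). Camera axes: x right, y down, z forward; pixel columns grow to the right and rows downward; lengths in mm; the calibration is good to about 2 mm. A picture is of the moment at which its call begins: read the wrist's pose just before it. get_calibration takes no time and is no camera call.
- order.finish_job(): hands the job in; it is judged then, once.
The state is a dict: "t": time; "joints": joint angles; "qd": joint speeds; "tau": joint torques, N m; "position": TCP position; "orientation": TCP orientation; "ft_force": force on the tool from outside, world axes, zero at the start; "wrist_torque": the same for the moment, N m; "finger_gap": opening from 0.0 (shut) to 1.0 (fully open); "grip_force": force on a finger pad.
Only numpy, scipy, OpenCV 4.12 (cv2) and the standard library are available. Lean on these libraries where they do the work, as an engineer would, in place of code of your own. Each camera call takes 0.05 s, during which the arm holds its last target. There are 200 camera calls.

## Working session

There is one attempt and no reset: what is moved stays moved. The work goes in short steps, Python scripts to look and compute and a shell command to move; the robot and the scene stay as the last step left them, time stands still between calls to the robot, and variables do not carry over. Pictures are saved under pics/ and viewed, at most 14 in all, crops included, and the job is handed in when it is done.

```bash
ls; mkdir -p pics
cat > h.py <<'E'
import numpy as np, cv2
from station import readout, cams, order, env
def shot(n):
    s=readout.observe(); p,d=cams.read_camera(n); return s,p,d
def world(n,d,s=None):
    c=cams.get_calibration(n);K=np.array(c["camera_matrix"])
    v,u=np.indices(d.shape); z=d.astype(float)
    P=np.stack([(u-K[0,2])/K[0,0]*z,(v-K[1,2])/K[1,1]*z,z],-1)
    if "R" in c: return (P-np.array(c["t"]).ravel())@np.array(c["R"])
    from scipy.spatial.transform import Rotation as R
    M=np.array(c["mount"]);P=P@M[:3,:3].T+M[:3,3]
    w,x,y,zz=s["orientation"];return P@R.from_quat([x,y,zz,w]).as_matrix().T+np.array(s["position"])
def save(n,p): cv2.imwrite("pics/"+n,cv2.cvtColor(p,cv2.COLOR_RGB2BGR))
E
python3 - <<'E'
from h import *
s,p,d=shot("top");save("top1.png",p);np.savez("top1.npz",p=p,d=d,w=world("top",d))
s,p,d=shot("side");save("side1.png",p);np.savez("side1.npz",p=p,d=d,w=world("side",d))
print(s,cams.get_calibration("wrist"))
E
```

```text
pics
{'t': 0.05, 'joints': array([ 1.14372035e+00,  1.81569593e-01,  1.60796357e+00, -2.54637500e-05,
        1.35378708e+00, -2.06260229e-01]), 'qd': array([ 7.71699861e-04,  3.18158416e-04, -3.20836014e-04,  2.09503696e-03,
       -1.20543087e-04,  3.61782566e-05]), 'tau': array([-1.24583043e-03, -4.46255100e+01, -3.52574122e+01, -3.62220071e-04,
        4.32482499e-03,  9.49172687e-06]), 'position': array([125.66879561, 560.51806013, 208.58959528]), 'orientation': array([-2.57175284e-04,  1.10180926e-01,  9.93911172e-01, -8.24718239e-04]), 'ft_force': array([-1.07816821, -0.19852484,  0.03697661]), 'wrist_torque': array([-0.02616467, -0.00790915, -0.02706404]), 'grip_force': 0.0, 'finger_gap': 1.0017125378045413} {'camera_matrix': array([[326.8729656 ,   0.        , 278.76295838],
       [  0.        , 326.8729656 , 208.30943738],
       [  0.        ,   0.        ,   1.        ]]), 'mount': array([[ 8.15194501e-04, -9.50588539e-01, -3.10452516e-01,
         7.99735552e+01],
       [ 9.99999263e-01,  1.05406591e-03, -6.01667118e-04,
        -5.88871521e-01],
       [ 8.99175280e-04, -3.10451797e-01,  9.50588698e-01,
        -1.64723718e+02],
       [ 0.00000000e+00,  0.00000000e+00,  0.00000000e+00,
         1.00000000e+00]])}
```

View pics/top1.png

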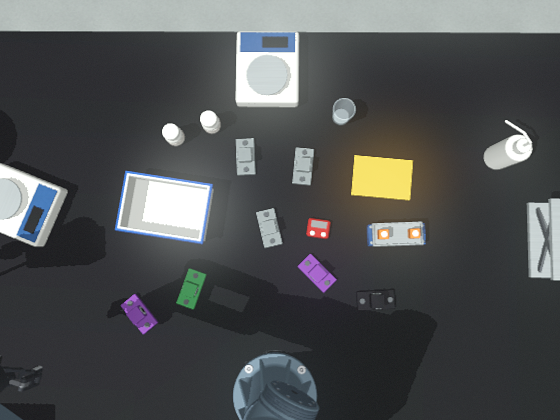

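View pics/side1.png

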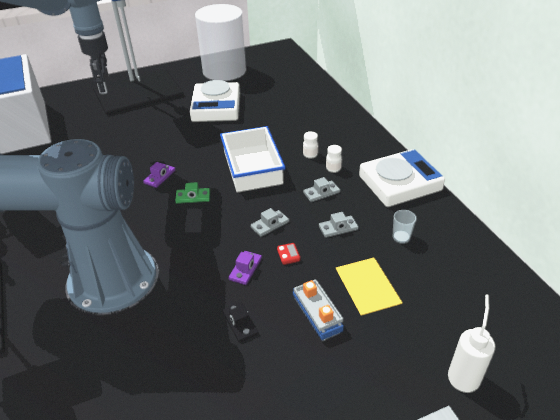

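Top view: there are three grey castings at (246,157), (303,166) and (269,228). The green (192,288), purple (317,272) and (140,313), and black (377,300) parts are look-alikes. The tote is at (165,207), the mat at (382,177), and the pile at (397,234) with two caps at (384,233) and (415,233). Next I'll measure the poses.

```bash
cat >> h.py <<'E'
def box(w,m,n=""):
    q=w[m][:,:2].astype(np.float32); (c,sz,a)=cv2.minAreaRect(q)
    if sz[0]<sz[1]: sz=sz[::-1]; a+=90
    a=(a+90)%180-90
    print(n,"c",np.round(c,1),"size",np.round(sz,1),"long-axis deg",round(a,1),"z med/max",np.round(np.percentile(w[m][:,2],[5,50,95]),1),m.sum()); return c,a
def comp(mask,u,v):
    k,l=cv2.connectedComponents(mask.astype(np.uint8),connectivity=4); 
    ys,xs=np.nonzero(l); i=np.argmin((ys-v)**2+(xs-u)**2); return l==l[ys[i],xs[i]]
def goto(s,x,y,a=None,z=None):
    "print tool-axis shift in mm (and turn deg) to bring TCP to world x,y, tool y axis to angle a"
    from scipy.spatial.transform import Rotation as R
    w,X,Y,Z=s["orientation"];M=R.from_quat([X,Y,Z,w]).as_matrix(); p=np.array(s["position"])
    ty=np.degrees(np.arctan2(M[1,1],M[0,1])); d=np.array([x,y,p[2] if z is None else z])-p
    t=None if a is None else (ty-a+90)%180-90   # tool z down: + turn lowers world angle
    print("tcp",np.round(p,1),"toolY deg",round(ty,1),"tilt",round(np.degrees(np.arccos(-M[2,2])),2),"shift",np.round(M.T@d,1),"turn",t if t is None else round(t,1),"j6",round(s["joints"][5],2))
E
python3 - <<'E'
from h import *
f=np.load("top1.npz");p,w=f["p"],f["w"];z=w[...,2]
up=(z>6)&(z<200)&(f["d"]>0)
hsv=cv2.cvtColor(p,cv2.COLOR_RGB2HSV)
for n,u,v in[("A",246,157),("B",303,166),("C",269,228)]:
    m=comp(up,u,v);box(w,m,n);box(w,m&(z>32),n+"blk")
m=comp(up,318,228);box(w,m,"timer")
m=comp(up,343,110);box(w,m,"beaker");box(w,comp(up,172,133),"jar");box(w,comp(up,210,122),"jar")
m=comp(up,397,234);box(w,m,"pile");box(w,m&(z>40)&(z<60),"dishrim")
cap=(hsv[...,0]<20)&(hsv[...,1]>120)&m
for u,v in((384,233),(415,233)): box(w,comp(cap&(z>57),u,v),"cap")
mat=(hsv[...,0]>20)&(hsv[...,0]<35)&(hsv[...,1]>120)&(abs(z)<12);box(w,comp(mat,382,177),"mat")
t=comp(up,125,207);box(w,t,"tote");box(w,t&(z>60),"rim")
fl=np.zeros_like(up);fl[185:225,150:200]=1;box(w,fl,"floor");print(np.median(z[380:,480:]))
E
```

```text
A c [640.6  89.8] size [102.5  50.2] long-axis deg 3.0 z med/max [ 8.1 14.4 44.6] 654
Ablk c [641.6  89.9] size [38.3 37. ] long-axis deg -87.9 z med/max [35.8 42.1 46.4] 190
B c [616.4 -68.6] size [100.6  49.9] long-axis deg -5.2 z med/max [ 8.2 14.1 44.6] 660
Bblk c [616.1 -68.7] size [38.1 36. ] long-axis deg 84.6 z med/max [37.6 42.2 46.1] 191
C c [446.1  22.5] size [99.7 50.1] long-axis deg 14.7 z med/max [ 8.6 14.  44.1] 677
Cblk c [445.8  22.2] size [38.1 35.7] long-axis deg -75.9 z med/max [36.6 42.  46. ] 190
timer c [ 445.9 -110.9] size [60.3 52. ] long-axis deg 80.3 z med/max [12.6 18.2 22.8] 408
beaker c [ 757.  -172.2] size [58.3 56.7] long-axis deg -1.8 z med/max [ 8.8 50.5 76.3] 380
jar c [692.4 281.6] size [46.2 45.5] long-axis deg -77.1 z med/max [17.2 72.5 78.6] 356
jar c [726.7 182.6] size [44.7 44. ] long-axis deg -17.5 z med/max [20.9 72.8 78.6] 340
pile c [ 432.6 -322. ] size [161.9  60. ] long-axis deg -87.3 z med/max [31.3 38.1 67.9] 1315
dishrim c [ 432.3 -317.6] size [139.6  60. ] long-axis deg -87.3 z med/max [40.3 44.5 52.1] 290
cap c [ 430.8 -277.1] size [26.  23.4] long-axis deg -89.0 z med/max [58.9 65.5 69.6] 65
cap c [ 434.3 -356.1] size [26.3 23.4] long-axis deg -89.6 z med/max [58.4 66.2 71.3] 59
mat c [ 587.8 -287.3] size [164.3 114.9] long-axis deg 85.5 z med/max [-1.6  3.   7.4] 2432
tote c [499.6 296.8] size [234.7 167. ] long-axis deg 81.8 z med/max [ 7.5 67.3 73.3] 2048
rim c [495.3 297.1] size [233.9 158.4] long-axis deg 81.8 z med/max [63.8 69.6 73.9] 1301
floor c [483.8 163.8] size [392.2 122.8] long-axis deg 80.7 z med/max [ 1.   5.6 10.6] 2000
-0.46906965274185347
```

Measured sizes match the spec: flange about 100x50, block top 42, dish rim about 45, caps about 67, tote floor 5. The plan is to place the castings across the tote at -60, 0 and +60 along its long axis, gripping each block along the casting's long axis. I'll enlarge the three castings once to confirm, then turn the tool.

```bash
python3 - <<'E'
from h import *
p=np.load("top1.npz")["p"];save("crop1.png",cv2.resize(p[130:330,110:440],None,fx=2.4,fy=2.4,interpolation=cv2.INTER_CUBIC))
E
python3 -m handwheel '[[0,0,0,7.8],[0,0,0,7.8],[0,0,0,7.8],[0,0,0,7.8],[0,0,0,7.8]]' 1 60
python3 -m handwheel '[[0,0,0,7.8],[0,0,0,7.8],[0,0,0,7.8],[0,0,0,0]]'
python3 -c "
from h import *
goto(readout.observe(),446,22.3,14.7)"
```

```text
t: 0.6
position: [125.8, 560.7, 208.9]
orientation: [0.0, 0.438, 0.899, -0.001]
ft_force: [-1.1, 0.1, 0.4]
finger_gap: 0.997
grip_force: 0.0
t: 1.0
position: [125.8, 560.7, 209.0]
orientation: [0.0, 0.61, 0.793, -0.0]
ft_force: [0.5, -0.6, 0.0]
finger_gap: 0.997
grip_force: 0.0
tcp [125.8 560.7 209. ] toolY deg 14.9 tilt 0.05 shift [-6.026e+02  1.712e+02  3.000e-01] turn 0.2 j6 0.88
```

View pics/crop1.png

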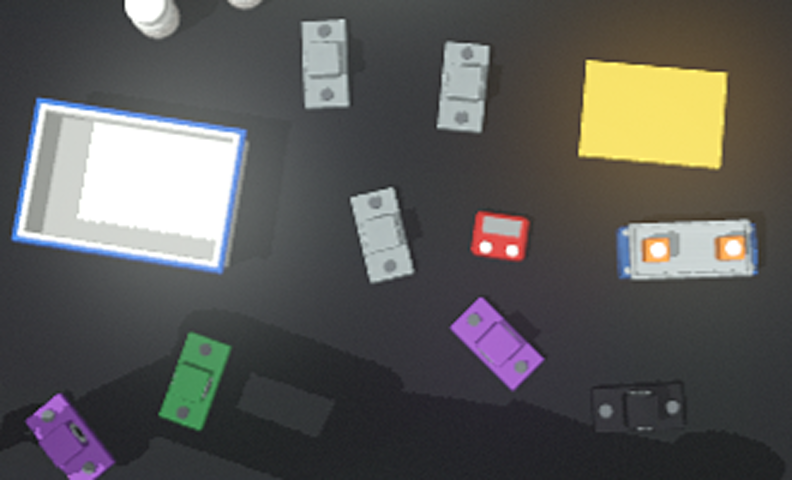

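The crop shows grey castings at (325,62), (463,86) and (382,235). They are the only grey ones, the look-alikes being green, purple and black. The dish sits on the two blue covers with a cap at each end. Moving to casting C.

```bash
H="python3 -m handwheel"
python3 -m handwheel '[[-0.046,0.013,0,0],[-0.046,0.013,0,0],[-0.046,0.013,0,0],[-0.046,0.013,0,0],[-0.046,0.013,0,0]]' | grep posi
python3 -m handwheel '[[-0.046,0.013,0,0],[-0.046,0.013,0,0],[-0.046,0.013,0,0],[-0.046,0.013,0,0],[-0.046,0.013,0,0]]' | grep posi
python3 -m handwheel '[[-0.046,0.013,0,0],[-0.046,0.013,0,0],[-0.046,0.013,0,0],[0,0,0,0]]' | grep posi
python3 - <<'E'
from h import *
s,p,d=shot("top");w=world("top",d);z=w[...,2]
s,p2,d2=shot("wrist");w2=world("wrist",d2,s);z2=w2[...,2]
goto(s,446,22.3,14.7)
m=(z2>32)&(z2<52)&(np.hypot(w2[...,0]-446,w2[...,1]-22)<60);box(w2,m,"Cblk wrist") if m.sum()>10 else print("no wrist")
up=(z>6)&(z<60)&(d>0)
for n,u,v in[("A",246,157),("B",303,166)]: box(w,comp(up,u,v),n)
E
```

```text
position: [248.4, 354.0, 209.3]
position: [370.7, 148.4, 209.7]
position: [445.7, 22.2, 209.7]
tcp [444.2  24.6 209.3] toolY deg 14.9 tilt 0.04 shift [-2.7  1.2 -0. ] turn 0.2 j6 -0.47
Cblk wrist c [444.   19.6] size [38.9 35.9] long-axis deg -76.1 z med/max [37.9 42.3 43.6] 1223
A c [641.3  89.9] size [101.2  50.4] long-axis deg 3.1 z med/max [ 8.2 14.3 44.3] 650
B c [616.  -69.9] size [100.   52.6] long-axis deg -4.8 z med/max [ 8.4 14.2 44.2] 653
```

```bash
python3 -m handwheel '[[0,0,0.045,0],[0,0,0.045,0],[0,0,0.045,0],[0,0,0.03,0],[0,0,0.029,0]]' | egrep 'posi|ft'
python3 -m handwheel '[[0,0,0,0],[0,0,0,0],[0,0,0,0],[0,0,0,0],[0,0,0,0]]' -1 80
python3 -m handwheel '[[0,0,-0.01,0],[0,0,-0.03,0],[0,0,-0.045,0],[0,0,-0.045,0],[0,0,0,0]]'
python3 -c "
from h import *
goto(readout.observe(),495.3,297.1,-8.2)"
```

```text
position: [441.8, 28.9, 13.9]
ft_force: [0.2, 0.2, -0.2]
t: 3.5
position: [444.7, 27.0, 17.9]
orientation: [0.001, 0.609, 0.793, 0.001]
ft_force: [-4.8, 2.1, 12.4]
finger_gap: 0.361
grip_force: 78.3
t: 4.0
position: [448.4, 26.0, 153.0]
orientation: [0.006, 0.609, 0.793, 0.003]
ft_force: [1.5, -0.0, -3.5]
finger_gap: 0.354
grip_force: 80.4
tcp [448.4  26.  153. ] toolY deg 15.0 tilt 0.81 shift [ 2.497e+02  1.154e+02 -1.000e-01] turn 23.2 j6 -0.47
```

Run:
```python
from h import *
s,p,d=shot("wrist");save("w1.png",p)
for i in range(3): 
    shot("wrist");goto(readout.observe(),495.3,297.1,-8.2)
print(s["ft_force"],s["grip_force"])
```

```text
tcp [444.2  26.8 147. ] toolY deg 15.0 tilt 0.22 shift [248.  119.1  -0. ] turn 23.2 j6 -0.47
tcp [442.8  27.1 145.3] toolY deg 15.0 tilt 0.01 shift [247.3 120.4  -0. ] turn 23.2 j6 -0.47
tcp [442.   27.2 144.3] toolY deg 15.0 tilt 0.14 shift [247.  121.1   0. ] turn 23.2 j6 -0.47
[ 1.49738467 -0.02492352 -3.48288306] 80.35650527570397
```

View pics/w1.png

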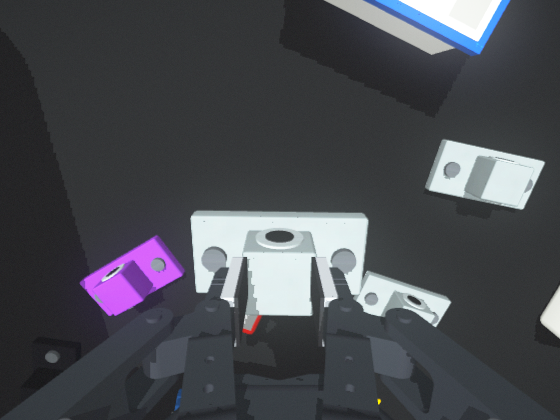

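The casting is held squarely by its block (image (280,280)). Carrying it to the tote.

```bash
python3 -m handwheel '[[0,0,0,7.7],[0,0,0,7.7],[0,0,0,7.7]]' | egrep 'posi'
python3 -m handwheel '[[0.043,0.003,0,0],[0.043,0.003,0,0],[0.043,0.003,0,0],[0.043,0.003,0,0],[0.042,0.002,0,0]]' | egrep 'posi'
python3 -m handwheel '[[0,0,0,0],[0,0,0,0],[0,0,0,0],[0,0,0,0]]' | egrep 'posi|grip|ft'
python3 - <<'E'
from h import *
s,p,d=shot("top");w=world("top",d);z=w[...,2];goto(s,486.7,237.7,-8.2,21)
s,p,d=shot("wrist");w=world("wrist",d,s);z=w[...,2];P=s["position"]
m=(np.hypot(w[...,0]-P[0],w[...,1]-P[1])<75)&(abs(z-(P[2]-3))<10)
hsv=cv2.cvtColor(p,cv2.COLOR_RGB2HSV)
m&=(p.min(-1)>150)
box(w,m,"held flange?")
E
```

```text
position: [441.6, 27.2, 143.2]
position: [486.1, 238.1, 142.8]
position: [487.0, 235.6, 144.6]
ft_force: [0.3, -0.1, -3.4]
grip_force: 80.0
tcp [487.  235.6 144.6] toolY deg -8.2 tilt 0.11 shift [  2.2  -0.4 123.6] turn -0.0 j6 0.37
held flange? c [436.2 230.2] size [1.3 0. ] long-axis deg 77.8 z med/max [138.3 138.4 138.5] 3
```

```bash
python3 -m handwheel '[[0.002,0,0.035,0],[0,0,0.035,0],[0,0,0.03,0],[0,0,0.015,0],[0,0,0.003,0]]' | egrep 'posi|ft'
python3 -m handwheel '[[0,0,0,0],[0,0,0.002,0],[0,0,0.002,0],[0,0,0,0],[0,0,0,0]]' | egrep 'posi|ft'
```

```text
position: [486.6, 237.8, 25.8]
ft_force: [0.2, 0.4, -3.3]
position: [488.3, 238.9, 24.0]
ft_force: [0.9, -0.4, -4.0]
```

```bash
python3 -m handwheel '[[0,0,0.002,0],[0,0,0.002,0],[0,0,0,0],[0,0,0,0]]' | egrep 'posi|ft'
python3 -m handwheel '[[0,0,0.001,0],[0,0,0.001,0],[0,0,0,0],[0,0,0,0]]' | egrep 'posi|ft'
```

```text
position: [488.7, 239.4, 22.9]
ft_force: [-10.6, -2.0, 24.7]
position: [488.8, 239.5, 22.7]
ft_force: [-18.3, -3.4, 41.3]
```

Contact with the floor. I'll release, retreat and plan for A.

```bash
python3 -m handwheel '[[0,0,-0.002,0],[0,0,0,0],[0,0,0,0],[0,0,0,0],[0,0,0,0]]' 1 | egrep 'posi|ft|gap'
python3 -m handwheel '[[0,0,-0.03,0],[0,0,-0.045,0],[0,0,-0.05,0],[0,0,0,0],[0,0,0,0]]' | egrep 'posi|ft'
python3 - <<'E'
from h import *
s,p,d=shot("wrist");w=world("wrist",d,s);z=w[...,2]
m=(abs(z-47)<6)&(np.hypot(w[...,0]-487,w[...,1]-238)<45)&(d>0);box(w,m,"placed blk")
goto(s,640.9,89.9,3)
s,p,d=shot("top");w=world("top",d);z=w[...,2]
up=(z>6)&(z<60)&(d>0)
for n,u,v in[("A",246,157),("B",303,166)]: box(w,comp(up,u,v),n)
E
```

```text
position: [487.8, 238.6, 19.1]
ft_force: [0.1, 0.0, 0.0]
finger_gap: 1.001
position: [489.0, 239.0, 145.8]
ft_force: [-0.8, 0.9, -0.3]
placed blk c [487.4 233.2] size [37.2 35.6] long-axis deg 81.2 z med/max [45.4 47.3 48.4] 1762
tcp [489.  239.  145.8] toolY deg -8.2 tilt 0.19 shift [-126.   171.5    0.4] turn -11.2 j6 0.38
A c [641.2  89.9] size [101.2  50.1] long-axis deg 3.2 z med/max [ 8.5 14.7 43.8] 651
B c [616.4 -68.7] size [100.6  49.7] long-axis deg -5.2 z med/max [ 8.1 14.  44.3] 648
```

```bash
python3 -m handwheel '[[0,0,0,-5.6],[0,0,0,-5.6],[0,0,0,0]]' | egrep 'posi'
python3 -m handwheel '[[-0.0315,0.029,0,0],[-0.0315,0.029,0,0],[-0.0315,0.029,0,0],[-0.0315,0.029,0,0],[-0.0315,0.029,0,0]]' | egrep 'posi'
python3 -m handwheel '[[0,0,0,0],[0,0,0,0],[0,0,0,0],[0,0,0,0],[0,0,0,0]]' | egrep 'posi'
python3 - <<'E'
from h import *
s,p,d=shot("wrist");w=world("wrist",d,s);z=w[...,2]
m=(abs(z-42)<6)&(np.hypot(w[...,0]-641,w[...,1]-90)<45)&(d>0);c,a=box(w,m,"A blk")
goto(s,641,89.9,3)
E
```

```text
position: [486.6, 238.4, 142.3]
position: [641.3, 87.8, 142.7]
position: [640.4, 90.3, 144.5]
A blk c [639.5  88.4] size [37.2 35.9] long-axis deg -85.9 z med/max [40.2 42.3 43.5] 1752
tcp [640.4  90.3 144.5] toolY deg 3.1 tilt 0.01 shift [-0.4  0.6 -0. ] turn 0.1 j6 -0.1
```

```bash
python3 -m handwheel '[[0,0,0.035,0],[0,0,0.035,0],[0,0,0.035,0],[0,0,0.018,0],[0,0,0.005,0]]' | egrep 'posi|ft'
python3 -m handwheel '[[0,0,0,0],[0,0,0,0],[0,0,0,0],[0,0,0,0],[0,0,0,0]]' -1 80| egrep 'posi|ft|gap|grip'
python3 -m handwheel '[[0,0,-0.01,0],[0,0,-0.03,0],[0,0,-0.045,0],[0,0,-0.045,0],[0,0,0,0]]'| egrep 'posi|ft|gap|grip'
python3 -m handwheel '[[0,0,0,5.6],[0,0,0,5.6],[0,0,0,0],[0,0,0,0]]' | egrep 'posi|ft|gap|grip'
python3 -c "
from h import *
goto(readout.observe(),503.9,356.5,-8.2)"
```

```text
position: [639.1, 89.6, 14.1]
ft_force: [-0.2, 0.2, 0.0]
position: [643.4, 89.1, 20.5]
ft_force: [-6.1, -0.4, 10.8]
finger_gap: 0.142
grip_force: 4.4
position: [646.4, 89.1, 156.1]
ft_force: [1.2, 0.7, 1.0]
finger_gap: 0.005
grip_force: 0.0
position: [641.2, 89.1, 146.8]
ft_force: [0.2, -0.0, 0.7]
finger_gap: 0.001
grip_force: 0.0
tcp [641.2  89.1 146.8] toolY deg -8.0 tilt 0.03 shift [ 2.456e+02 -1.732e+02 -1.000e-01] turn 0.2 j6 0.09
```

The grasp missed, so I'll look.

Run:
```python
from h import *
s,p,d=shot("wrist");save("w2.png",p);w=world("wrist",d,s);z=w[...,2]
m=(abs(z-42)<6)&(np.hypot(w[...,0]-641,w[...,1]-90)<60)&(d>0);box(w,m,"A blk") if m.any() else 0
s,p,d=shot("top");w=world("top",d);z=w[...,2]
up=(z>6)&(z<60)&(d>0)
for n,u,v in[("A",246,157),("B",303,166)]: box(w,comp(up,u,v),n)
```

```text
A blk c [638.5  87.6] size [38.5 36. ] long-axis deg -87.1 z med/max [40.5 42.3 43.5] 1712
A c [618.9 108.6] size [29.5  9.7] long-axis deg -16.4 z med/max [ 8.9 14.  41.1] 30
B c [615.2 -68.6] size [101.6  49.9] long-axis deg -4.9 z med/max [ 8.6 14.1 44.6] 660
```

View pics/w2.png

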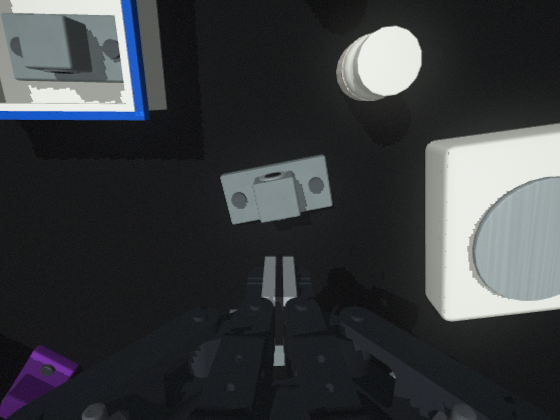

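The casting hasn't moved: the block is at image (277,195), directly under the tool. The tips had pressed on the flange as they swung forward while closing (TCP at z 14). I'll retry about 7 mm higher and close before lifting.

```bash
python3 -m handwheel '[[0,0,0,-5.6],[0,0,0,-5.6],[0,0,0,0],[0,0,0,0],[0,0,0,0]]' 1 | egrep 'posi|gap'
python3 - <<'E'
from h import *
s,p,d=shot("wrist");w=world("wrist",d,s);z=w[...,2]
m=(abs(z-42)<6)&(np.hypot(w[...,0]-641,w[...,1]-90)<45)&(d>0);c,a=box(w,m,"A blk")
goto(s,*c,3,21)
E
```

```text
position: [641.1, 89.2, 146.4]
finger_gap: 0.845
A blk c [638.5  88.2] size [37.3 35.9] long-axis deg -86.6 z med/max [40.4 42.3 43.4] 1726
tcp [641.1  89.2 146.4] toolY deg 3.0 tilt 0.01 shift [ -0.8  -2.7 125.4] turn -0.0 j6 -0.1
```

```bash
python3 -m handwheel '[[0,-0.002,0.035,0],[0,0,0.035,0],[0,0,0.035,0],[0,0,0.015,0],[0,0,0.003,0]]' | egrep 'posi|ft|gap'
python3 -m handwheel '[[0,0,0,0],[0,0,0,0],[0,0,0,0]]' | egrep 'posi|ft|gap'
python3 - <<'E'
from h import *
s,p,d=shot("wrist");save("w3.png",p)
E
python3 -m handwheel '[[0,0,0,0],[0,0,0,0],[0,0,0,0]]' -1 80| egrep 'posi|ft|gap|grip'
python3 -m handwheel '[[0,0,0,0],[0,0,0,0],[0,0,0,0]]' | egrep 'posi|ft|gap|grip'
```

```text
position: [637.3, 89.1, 21.2]
ft_force: [0.3, 0.3, 0.9]
finger_gap: 0.998
position: [640.8, 89.0, 25.7]
ft_force: [-0.1, -0.1, -0.2]
finger_gap: 1.0
position: [639.2, 89.1, 23.7]
ft_force: [0.8, 0.1, 0.5]
finger_gap: 0.513
grip_force: 0.0
position: [639.1, 89.0, 23.4]
ft_force: [-0.3, -0.1, 0.4]
finger_gap: 0.002
grip_force: 0.0
```

View pics/w3.png

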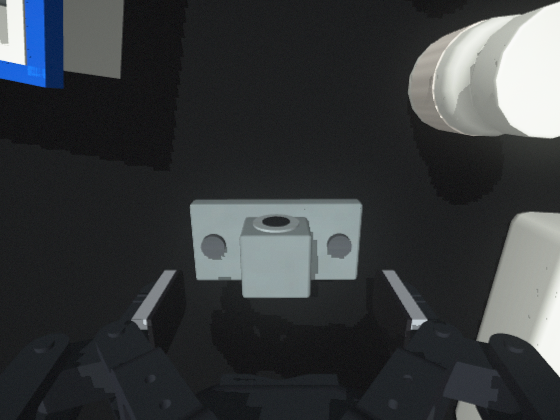

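The block is centred between the open pads, with its top face around (277,266), yet the fingers closed fully. I need to see the current state.

Run:
```python
from h import *
s,p,d=shot("wrist");save("w4.png",p);w=world("wrist",d,s);print(readout.observe()["position"],w[262,277],w[210,210],w[210,100])
```

```text
[639.0825096   89.02099257  23.41808667] [637.41298821  99.57195601  56.09058325] [598.74239405 107.64259389  12.76820961] [ 5.29390226e+02  9.95834564e+01 -9.85824471e-03]
```

View pics/w4.png

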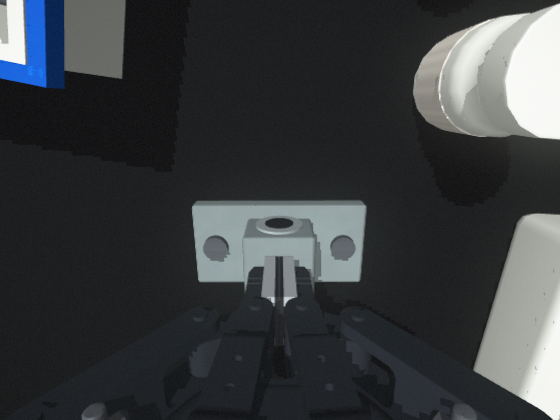

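Run:
```python
from h import *
print(env.grasp_offset)
s,p,d=shot("wrist");w=world("wrist",d,s)
for v in range(246,300,4): print(v,p[v,270],np.round(d[v,270]),np.round(w[v,270]-s["position"],1), np.round(w[v,262]-s["position"],1))
s,p,d=shot("side");w=world("side",d)
P=s["position"];c=cams.get_calibration("side");K=np.array(c["camera_matrix"])
for dz in(0,30,60):
    q=K@(np.array(c["R"])@(P+[0,0,dz])+np.array(c["t"]).ravel());q/=q[2];print(dz,q)
u,v=int(q[0]),int(q[1]);save("side2.png",cv2.resize(p[max(0,v-50):v+70,u-70:u+70],None,fx=4,fy=4))
```

```text
18.700000000000003
246 [152 169 168] 159.0 [-5.2 11.9 19. ] [-9.1 11.5 18.6]
250 [152 168 168] 160.0 [-5.1  9.6 18.7] [-9.1  9.1 18. ]
254 [151 168 168] 161.0 [-5.   7.7 19.1] [-9.   7.5 19.2]
258 [137 142 145] 152.0 [-4.9  9.8 27.6] [-8.9  5.5 19.6]
262 [135 141 144] 148.0 [-4.8 10.  32. ] [-8.8  3.  18.9]
266 [137 141 145] 144.0 [-4.7  9.9 35.5] [-8.7  0.8 19. ]
270 [136 141 144] 141.0 [-4.6  9.8 38.9] [-8.2  6.1 32.6]
274 [136 141 145] 138.0 [-4.5  9.9 42.6] [-8.1  5.8 35.6]
278 [136 141 146] 135.0 [-4.4  9.8 45.7] [-7.9  6.2 39.8]
282 [135 140 144] 131.0 [-4.3 10.2 49.4] [-7.7  6.3 43.2]
286 [134 139 143] 128.0 [-4.3 10.2 52.5] [-7.4 10.3 52.9]
290 [134 139 143] 127.0 [-4.2  9.6 54.4] [-7.2 10.2 55.6]
294 [134 138 143] 124.0 [-4.1  9.8 57.3] [-7.1  9.9 57.8]
298 [131 137 142] 122.0 [-4.   9.5 59.6] [-6.9 10.8 61.8]
0 [320.90185837 186.28694258   1.        ]
30 [321.16070854 178.4152264    1.        ]
60 [321.42624289 170.3402419    1.        ]
```

View pics/side2.png

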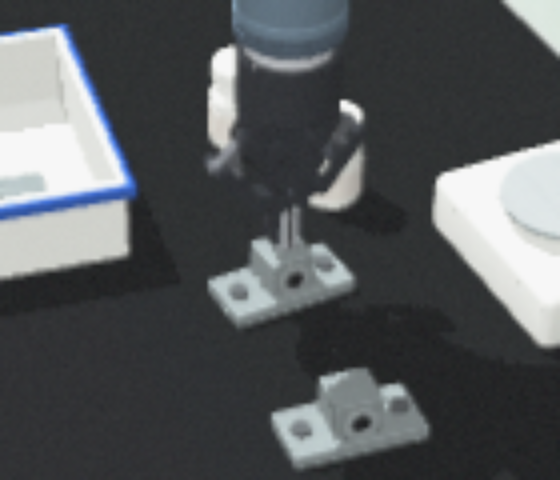

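The side view shows the closed tips standing on top of the block at crop (290,240). The wrist depth puts the real tips about 26 mm above the reported TCP. So I have to command about 26 mm lower than nominal and check with force.

```bash
python3 -m handwheel '[[0,0,-0.04,0],[0,0,0,0],[0,0,0,0],[0,0,0,0],[0,0,0,0]]' 1 | egrep 'posi|gap'
python3 -m handwheel '[[0,0,0,0],[0,0,0,0],[0,0,0.03,0],[0,0,0.02,0],[0,0,0.01,0]]' | egrep 'posi|ft|gap'
python3 -m handwheel '[[0,0,0.003,0],[0,0,0.003,0],[0,0,0.003,0],[0,0,0,0],[0,0,0,0]]' | egrep 'posi|ft|gap'
```

```text
position: [638.2, 89.1, 62.2]
finger_gap: 0.847
position: [637.3, 89.1, 1.0]
ft_force: [-0.9, -0.1, -0.9]
finger_gap: 1.0
position: [639.6, 89.1, -4.8]
ft_force: [0.2, -0.2, 0.3]
finger_gap: 0.998
```

```bash
python3 -m handwheel '[[0,0,0,0],[0,0,0,0],[0,0,0,0],[0,0,0,0],[0,0,0,0]]' -1 80 | egrep 'posi|ft|gap|grip'
python3 -m handwheel '[[0,0,0,0],[0,0,-0.01,0],[0,0,-0.03,0],[0,0,-0.03,0],[0,0,0,0]]' | egrep 'posi|ft|gap|grip'
python3 -m handwheel '[[0,0,-0.04,0],[0,0,-0.04,0],[0,0,0,5.6],[0,0,0,5.6],[0,0,0,0]]' | egrep 'posi|ft|gap|grip'
python3 -c "
from h import *
goto(readout.observe(),503.9,356.5,-8.2)"
```

```text
position: [639.5, 89.1, -5.0]
ft_force: [0.8, -0.3, 3.3]
finger_gap: 0.404
grip_force: 82.6
position: [642.3, 89.0, 69.1]
ft_force: [0.2, -0.8, -3.6]
finger_gap: 0.405
grip_force: 82.0
position: [637.9, 89.1, 142.7]
ft_force: [0.2, -0.2, -3.1]
finger_gap: 0.405
grip_force: 82.1
tcp [637.9  89.1 142.7] toolY deg -8.2 tilt 0.16 shift [ 245.6 -170.8    0.4] turn -0.0 j6 0.1
```

```bash
python3 -m handwheel '[[0.035,-0.0244,0,0],[0.035,-0.0244,0,0],[0.035,-0.0244,0,0],[0.035,-0.0244,0,0],[0.035,-0.0244,0,0]]' | egrep 'posi'
python3 -m handwheel '[[0.035,-0.0244,0,0],[0.035,-0.0244,0,0],[0,0,0,0],[0,0,0,0],[0,0,0,0]]' | egrep 'posi|gap'
python3 -m handwheel '[[0,0,0,0],[0,0,0,0]]' | egrep 'posi|gap|grip'
python3 -c "
from h import *
goto(readout.observe(),503.9,356.5,-8.2,0)"
```

```text
position: [541.2, 280.6, 142.7]
position: [504.7, 354.9, 143.4]
finger_gap: 0.403
position: [505.4, 354.7, 144.3]
finger_gap: 0.409
grip_force: 82.0
tcp [505.4 354.7 144.3] toolY deg -8.2 tilt 0.02 shift [  1.6  -1.7 144.3] turn -0.0 j6 0.56
```

```bash
python3 -m handwheel '[[0.001,-0.001,0.04,0],[0,0,0.04,0],[0,0,0.035,0],[0,0,0.018,0],[0,0,0.005,0]]' | egrep 'posi|ft'
python3 -m handwheel '[[0,0,0,0],[0,0,0.002,0],[0,0,0.002,0],[0,0,0,0],[0,0,0,0]]' | egrep 'posi|ft'
```

```text
position: [502.3, 355.2, 3.4]
ft_force: [-0.6, -0.7, -3.5]
position: [504.4, 357.2, 3.3]
ft_force: [-0.1, -0.5, -4.5]
```

```bash
python3 -m handwheel '[[0,0,0.002,0],[0,0,0.001,0],[0,0,0,0],[0,0,0,0]]' | egrep 'posi|ft'
python3 -m handwheel '[[0,0,0,0],[0,0,0,0],[0,0,0,0],[0,0,0,0],[0,0,0,0]]' 1 | egrep 'posi|ft|gap'
python3 -m handwheel '[[0,0,-0.04,0],[0,0,-0.05,0],[0,0,-0.05,0],[0,0,0,0],[0,0,0,0]]' | egrep 'posi|ft'
python3 - <<'E'
from h import *
s,p,d=shot("wrist");w=world("wrist",d,s);z=w[...,2]
m=(abs(z-47)<6)&(np.hypot(w[...,0]-504,w[...,1]-356)<45)&(d>0);box(w,m,"placed blk")
goto(s,616,-68.8,-5.1)
s,p,d=shot("top");w=world("top",d);z=w[...,2]
up=(z>6)&(z<60)&(d>0)
box(w,comp(up,303,166),"B")
for u,v in((143,205),(192,207)):pass
E
```

```text
position: [504.1, 357.1, -0.1]
ft_force: [-1.9, -1.5, 2.1]
position: [504.0, 357.0, -0.5]
ft_force: [-0.1, -0.5, 0.1]
finger_gap: 1.002
position: [505.0, 357.5, 141.5]
ft_force: [0.3, -0.3, -0.9]
placed blk c [503.2 356. ] size [37.1 35.8] long-axis deg 82.1 z med/max [45.5 47.3 48.5] 1847
tcp [505.  357.5 141.5] toolY deg -8.1 tilt 0.23 shift [-4.062e+02  1.702e+02 -3.000e-01] turn -3.0 j6 0.57
B c [615.2 -70.2] size [102.7  52.8] long-axis deg -5.1 z med/max [ 8.3 13.9 43.9] 659
```

```bash
python3 -m handwheel '[[0,0,0,-3],[-0.046,0.0165,0,0],[-0.046,0.0165,0,0],[-0.046,0.0165,0,0],[-0.046,0.0165,0,0]]' | egrep 'posi'
python3 -m handwheel '[[-0.046,0.0165,0,0],[-0.046,0.0165,0,0],[-0.046,0.0165,0,0],[-0.046,0.0165,0,0],[-0.046,0.0165,0,0]]' | egrep 'posi'
python3 -m handwheel '[[0,0,0,0],[0,0,0,0],[0,0,0,0],[0,0,0,0]]' | egrep 'posi'
python3 - <<'E'
from h import *
s,p,d=shot("wrist");w=world("wrist",d,s);z=w[...,2]
m=(abs(z-42)<6)&(np.hypot(w[...,0]-616,w[...,1]+69)<45)&(d>0);c,a=box(w,m,"B blk")
goto(s,*c,-5.1,-5)
E
```

```text
position: [551.8, 166.0, 137.0]
position: [613.4, -70.3, 136.9]
position: [613.9, -67.0, 138.6]
B blk c [614.6 -70.3] size [37.3 36.1] long-axis deg 85.7 z med/max [40.3 42.3 43.4] 1810
tcp [613.9 -67.  138.6] toolY deg -5.0 tilt 0.11 shift [ -3.3   1.2 143.6] turn 0.1 j6 -0.21
```

```bash
python3 -m handwheel '[[-0.003,0.001,0.045,0],[0,0,0.045,0],[0,0,0.035,0],[0,0,0.015,0],[0,0,0.004,0]]' | egrep 'posi|ft'
python3 -m handwheel '[[0,0,0,0],[0,0,0,0],[0,0,0,0],[0,0,0,0],[0,0,0,0]]' -1 80 | egrep 'posi|ft|gap|grip'
python3 -m handwheel '[[0,0,0,0],[0,0,-0.01,0],[0,0,-0.03,0],[0,0,-0.03,0],[0,0,0,0]]' | egrep 'posi|ft|gap|grip'
python3 -m handwheel '[[0,0,-0.04,0],[0,0,-0.04,0],[0,0,0,3],[0,0,0,0],[0,0,0,0]]' | egrep 'posi|ft|gap|grip'
python3 -c "
from h import *
goto(readout.observe(),495,296.5,-8.2)"
```

```text
position: [614.0, -70.5, -6.3]
ft_force: [0.2, -1.0, -0.4]
position: [616.9, -72.3, -2.3]
ft_force: [-1.5, 1.0, 6.7]
finger_gap: 0.402
grip_force: 83.2
position: [618.7, -72.8, 70.5]
ft_force: [0.9, -1.0, -3.3]
finger_gap: 0.4
grip_force: 82.0
position: [613.9, -71.4, 143.4]
ft_force: [-0.0, -0.3, -5.4]
finger_gap: 0.407
grip_force: 82.2
tcp [613.9 -71.4 143.4] toolY deg -8.1 tilt 0.21 shift [ 347.5 -169.4    0.8] turn 0.1 j6 -0.17
```

```bash
python3 -m handwheel '[[0.043,-0.021,0,0],[0.043,-0.021,0,0],[0.043,-0.021,0,0],[0.043,-0.021,0,0],[0.043,-0.021,0,0]]' | egrep 'posi'
python3 -m handwheel '[[0.043,-0.021,0,0],[0.043,-0.021,0,0],[0.043,-0.021,0,0],[0,0,0,0],[0,0,0,0]]' | egrep 'posi|gap'
python3 -m handwheel '[[0,0,0,0],[0,0,0,0],[0,0,0,0]]' | egrep 'posi|gap|grip'
python3 -c "
from h import *
goto(readout.observe(),495.3,294,-8.2,0)"
```

```text
position: [539.6, 157.4, 143.3]
position: [496.0, 293.2, 143.5]
finger_gap: 0.407
position: [498.3, 291.3, 145.2]
finger_gap: 0.402
grip_force: 82.1
tcp [498.3 291.3 145.2] toolY deg -8.3 tilt 0.03 shift [  2.3  -3.3 145.2] turn -0.1 j6 0.47
```

```bash
python3 -m handwheel '[[0.001,-0.002,0.04,0],[0,0,0.04,0],[0,0,0.035,0],[0,0,0.018,0],[0,0,0.004,0]]' | egrep 'posi|ft|gap'
python3 -m handwheel '[[0,0,0,0],[0,0,0.002,0],[0,0,0.002,0],[0,0,0,0],[0,0,0,0]]' | egrep 'posi|ft|gap'
```

```text
position: [494.1, 292.2, 5.6]
ft_force: [-1.1, -1.1, -4.2]
finger_gap: 0.403
position: [496.4, 294.0, 5.2]
ft_force: [-0.2, 0.7, -4.1]
finger_gap: 0.407
```

```bash
python3 -m handwheel '[[0,0,0.002,0],[0,0,0.001,0],[0,0,0,0],[0,0,0,0]]' | egrep 'posi|ft'
python3 -m handwheel '[[0,0,0.0015,0],[0,0,0,0],[0,0,0,0]]' | egrep 'posi|ft'
```

```text
position: [496.5, 294.1, 2.7]
ft_force: [-2.9, -1.8, 5.5]
position: [496.5, 294.1, 2.7]
ft_force: [-8.4, -4.5, 17.2]
```

```bash
python3 -m handwheel '[[0,0,-0.001,0],[0,0,0,0],[0,0,0,0],[0,0,0,0],[0,0,0,0]]' 1 | egrep 'posi|ft|gap'
python3 -m handwheel '[[0,0,-0.04,0],[0,0,-0.05,0],[0,0,-0.05,0],[0,0,0,-5.45],[0,0,0,-5.45]]' | egrep 'posi|ft'
python3 -m handwheel '[[0,0,0,0],[0,0,0,0]]' | egrep 'posi|ft'
python3 - <<'E'
from h import *
s,p,d=shot("wrist");save("w5.png",p);w=world("wrist",d,s);z=w[...,2]
for x,y in((495,294),(487,233),(503,356)):
    m=(abs(z-47)<6)&(np.hypot(w[...,0]-x,w[...,1]-y)<28)&(d>0);box(w,m,"placed blk")
goto(s,432.4,-317,2.7)
E
```

```text
position: [496.0, 293.8, 0.8]
ft_force: [1.1, 0.2, 0.1]
finger_gap: 1.003
position: [497.5, 294.4, 143.6]
ft_force: [-0.3, -0.3, -0.1]
position: [495.7, 293.7, 140.6]
ft_force: [-0.3, -0.4, -0.2]
placed blk c [496.2 294.9] size [38.8 36. ] long-axis deg 81.9 z med/max [45.4 47.3 48.4] 1870
placed blk c [487.3 233.5] size [37.5 36. ] long-axis deg 80.9 z med/max [44.2 47.4 48.5] 1562
placed blk c [503.3 355.4] size [38.3 36.1] long-axis deg 82.0 z med/max [45.7 47.3 48.4] 2264
tcp [495.7 293.7 140.6] toolY deg 2.6 tilt 0.05 shift [-6.072e+02 -9.100e+01  2.000e-01] turn -0.1 j6 0.28
```

All three castings are flat, with tops at 47 mm as expected. Now for the dish.

```bash
python3 -m handwheel '[[-0.0467,-0.007,0,0],[-0.0467,-0.007,0,0],[-0.0467,-0.007,0,0],[-0.0467,-0.007,0,0],[-0.0467,-0.007,0,0]]' | egrep 'posi'
python3 -m handwheel '[[-0.0467,-0.007,0,0],[-0.0467,-0.007,0,0],[-0.0467,-0.007,0,0],[-0.0467,-0.007,0,0],[-0.0467,-0.007,0,0]]' | egrep 'posi'
python3 -m handwheel '[[-0.0467,-0.007,0,0],[-0.0467,-0.007,0,0],[-0.0467,-0.007,0,0],[0,0,0,0],[0,0,0,0]]' | egrep 'posi'
python3 -m handwheel '[[0,0,0,0],[0,0,0,0],[0,0,0,0],[0,0,0,0]]' | egrep 'posi'
python3 - <<'E'
from h import *
s,p,d=shot("wrist");save("w6.png",p);w=world("wrist",d,s);z=w[...,2]
near=(np.hypot(w[...,0]-432,w[...,1]+317)<100)&(d>0)
box(w,near&(z>42)&(z<50),"dish rim+");box(w,near&(z>34.5)&(z<40),"dish floor")
for y in(-277,-356):
    m=near&(abs(z-66)<4)&(abs(w[...,1]-y)<25);box(w,m,"cap")
box(w,near&(z>29)&(z<34.5),"cover2")
goto(s,432.4,-317,2.7)
E
```

```text
position: [471.6, 57.3, 140.7]
position: [447.8, -177.8, 140.8]
position: [433.6, -317.6, 140.2]
position: [434.6, -316.1, 141.1]
dish rim+ c [ 430.2 -319.6] size [130.2  60.1] long-axis deg -87.3 z med/max [43.6 46.3 47.6] 1889
dish floor c [ 428.9 -319.8] size [148.6  57.1] long-axis deg -87.5 z med/max [35.4 37.4 38.6] 6870
cap c [ 428.7 -279.3] size [25.5 25.4] long-axis deg 3.2 z med/max [65.2 67.3 68.7] 1199
cap c [ 432.  -359.4] size [25.8 25.3] long-axis deg -88.3 z med/max [64.1 67.4 68.7] 928
cover2 c [ 430.1 -320.3] size [149.8  57.3] long-axis deg -87.1 z med/max [32.5 33.9 34.4] 651
tcp [ 434.6 -316.1  141.1] toolY deg 2.8 tilt 0.01 shift [-0.8 -2.2 -0. ] turn 0.1 j6 -0.9
```

View pics/w6.png

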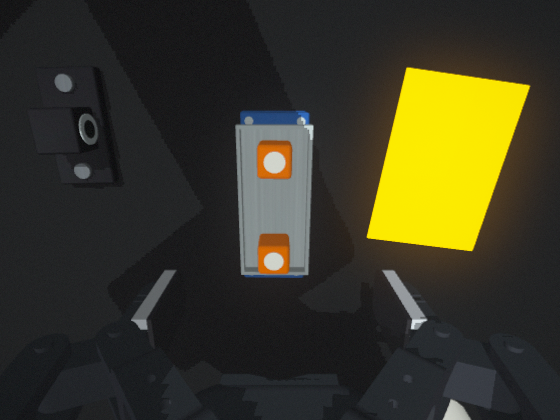

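The pile is centred in the view, the dish at (275,200) with caps at (274,160) and (273,255), and the middle is free to grip. The dish centre needs a tool shift of about (-3,-4).

```bash
python3 -m handwheel '[[-0.003,-0.004,0.04,0],[0,0,0.04,0],[0,0,0.035,0],[0,0,0.015,0],[0,0,0.004,0]]' | egrep 'posi|ft'
python3 -m handwheel '[[0,0,0,0],[0,0,0,0],[0,0,0,0]]' | egrep 'posi|ft'
python3 -c "
from h import *
goto(readout.observe(),430.2,-319.6,2.7,3)"
```

```text
position: [429.5, -318.9, 5.4]
ft_force: [0.0, -0.9, 0.0]
position: [431.5, -321.3, 8.8]
ft_force: [-0.9, 0.5, 0.0]
tcp [ 431.5 -321.3    8.8] toolY deg 2.8 tilt 0.19 shift [ 1.8 -1.2  5.8] turn 0.1 j6 -0.91
```

```bash
python3 -m handwheel '[[0.0015,-0.001,0.005,0],[0,0,0,0],[0,0,0,0]]' | egrep 'posi|ft'
python3 -m handwheel '[[0,0,0,0],[0,0,0,0],[0,0,0,0],[0,0,0,0],[0,0,0,0]]' -1 50 | egrep 'posi|ft|gap|grip'
python3 -m handwheel '[[0,0,-0.005,0],[0,0,-0.005,0],[0,0,-0.01,0],[0,0,-0.01,0],[0,0,0,0]]' | egrep 'posi|ft|gap|grip'
python3 - <<'E'
from h import *
s,p,d=shot("wrist");save("w7.png",p)
s,p,d=shot("side");save("side3.png",cv2.resize(p[250:370,260:400],None,fx=4,fy=4))
E
```

```text
position: [429.2, -318.5, 2.0]
ft_force: [0.7, 0.6, 0.5]
position: [429.7, -319.0, 2.5]
ft_force: [0.3, 1.5, 6.2]
finger_gap: 0.691
grip_force: 54.6
position: [430.3, -319.9, 34.0]
ft_force: [1.0, 0.7, -1.8]
finger_gap: 0.689
grip_force: 54.0
```

View pics/side3.png

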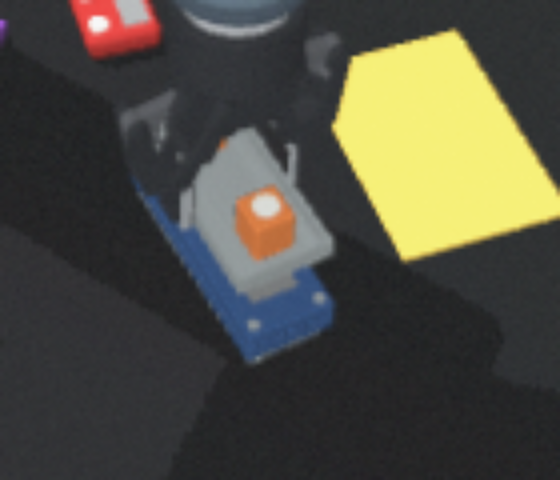

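The dish is clear with both caps standing in it, and the covers stay on the plinth. Carrying it gently to the mat.

```bash
python3 -m handwheel '[[0,0,-0.01,0],[0,0,-0.01,0],[0,0,-0.01,0],[0,0.005,0,0],[0.001,0.01,0,0]]' | egrep 'posi'
python3 -m handwheel '[[0.003,0.018,0,0],[0.003,0.018,0,0],[0.003,0.018,0,0],[0.003,0.018,0,0],[0.003,0.018,0,0]]' | egrep 'posi'
python3 -m handwheel '[[0.003,0.018,0,0],[0.003,0.018,0,0],[0.003,0.010,0,0],[0,0.005,0,0],[0,0,0,0]]' | egrep 'posi'
python3 -m handwheel '[[0,0,0,0],[0,0,0,0],[0,0,0,0]]' | egrep 'posi|gap|t:|grip'
python3 -c "
from h import *
goto(readout.observe(),587.8,-287.3,2.7,-29)"
```

```text
position: [444.7, -317.4, 62.6]
position: [534.5, -296.9, 61.2]
position: [584.2, -285.9, 61.5]
t: 34.25
position: [583.4, -286.5, 62.1]
finger_gap: 0.698
grip_force: 54.1
tcp [ 583.4 -286.5   62.1] toolY deg 2.7 tilt 0.01 shift [-1.   4.3 91.1] turn 0.0 j6 -0.69
```

```bash
python3 -m handwheel '[[0,0.003,0.015,0],[0,0,0.02,0],[0,0,0.02,0],[0,0,0.02,0],[0,0,0.008,0]]' | egrep 'posi|ft|gap'
python3 -m handwheel '[[0,0,0,0],[0,0,0.003,0],[0,0,0.002,0],[0,0,0,0],[0,0,0,0]]' | egrep 'posi|ft|gap'
```

```text
position: [585.2, -284.8, -23.7]
ft_force: [-21.6, 15.8, 52.5]
finger_gap: 0.684
position: [587.4, -286.4, -23.5]
ft_force: [-7.1, 4.4, 15.4]
finger_gap: 0.691
```

```bash
python3 -m handwheel '[[0,0,-0.001,0],[0,0,0,0]]' | egrep 'posi|ft|gap'
python3 - <<'E'
from h import *
s,p,d=shot("wrist");w=world("wrist",d,s);z=w[...,2];save("w8.png",p)
near=(np.hypot(w[...,0]-588,w[...,1]+287)<95)&(d>0)
box(w,near&(z>9)&(z<25)&(abs(w[...,0]-588)<33),"rim?")
hsv=cv2.cvtColor(p,cv2.COLOR_RGB2HSV);
h,e=np.histogram(z[near],np.arange(-6,60,2));print(list(zip(e,h)))
E
```

```text
position: [587.4, -286.5, -23.4]
ft_force: [-3.6, 3.0, 8.7]
finger_gap: 0.688
rim? c [ 588.3 -280. ] size [116.2  65.9] long-axis deg -87.3 z med/max [10.6 11.8 21.1] 27225
[(np.int64(-6), np.int64(0)), (np.int64(-4), np.int64(1)), (np.int64(-2), np.int64(8179)), (np.int64(0), np.int64(25006)), (np.int64(2), np.int64(19302)), (np.int64(4), np.int64(3593)), (np.int64(6), np.int64(18)), (np.int64(8), np.int64(261)), (np.int64(10), np.int64(15779)), (np.int64(12), np.int64(3506)), (np.int64(14), np.int64(817)), (np.int64(16), np.int64(865)), (np.int64(18), np.int64(2094)), (np.int64(20), np.int64(3942)), (np.int64(22), np.int64(523)), (np.int64(24), np.int64(547)), (np.int64(26), np.int64(518)), (np.int64(28), np.int64(603)), (np.int64(30), np.int64(609)), (np.int64(32), np.int64(628)), (np.int64(34), np.int64(532)), (np.int64(36), np.int64(419)), (np.int64(38), np.int64(817)), (np.int64(40), np.int64(4358)), (np.int64(42), np.int64(1360)), (np.int64(44), np.int64(172)), (np.int64(46), np.int64(357)), (np.int64(48), np.int64(566)), (np.int64(50), np.int64(708)), (np.int64(52), np.int64(802)), (np.int64(54), np.int64(1248)), (np.int64(56), np.int64(2522))]
```

View pics/w8.png

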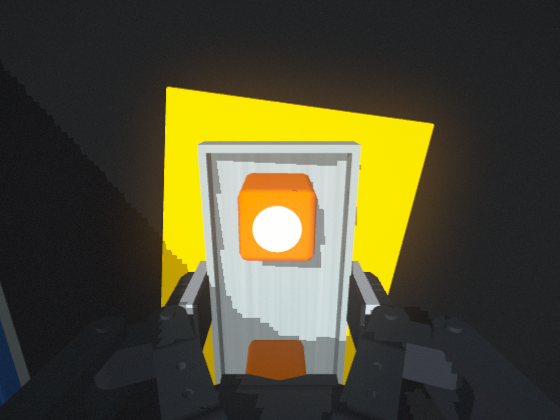

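The dish is level over the mat with its floor at 11.5 mm. The fingertips touch the mat and the dish hangs 5 mm above it, so releasing lets it drop 5 mm, which is acceptable.

```bash
python3 -m handwheel '[[0,0,0,0],[0,0,0,0],[0,0,0,0],[0,0,0,0],[0,0,0,0]]' 1 | egrep 'posi|ft|gap'
python3 -m handwheel '[[0,0,-0.03,0],[0,0,-0.045,0],[0,0,-0.05,0],[0,0,-0.03,0],[0,0,0,0]]' | egrep 'posi|ft'
python3 -m handwheel '[[0,0,0,0],[0,0,0,0],[0,0,0,0]]' | egrep 'posi|ft'
python3 - <<'E'
from h import *
s,p,d=shot("wrist");w=world("wrist",d,s);z=w[...,2]
near=(np.hypot(w[...,0]-588,w[...,1]+287)<100)&(d>0)
box(w,near&(z>13)&(z<18),"rim")
for y in(-247,-327): box(w,near&(abs(z-36)<3)&(abs(w[...,1]-y)<25),"cap")
goto(s,430.1,-320.2,2.8,None)
s,p,d=shot("top");w=world("top",d);z=w[...,2]
m=comp((z>6)&(d>0)&(z<60),397,234);box(w,m,"covers")
E
```

```text
position: [586.9, -286.1, -25.2]
ft_force: [-0.7, -0.4, -0.3]
finger_gap: 0.998
position: [590.3, -288.5, 136.8]
ft_force: [0.9, -0.1, -0.0]
position: [585.9, -285.3, 127.8]
ft_force: [-0.1, -0.0, -0.5]
rim c [ 586.8 -287.7] size [129.9  60.2] long-axis deg -87.2 z med/max [14.  15.3 16.6] 1539
cap c [ 584.3 -247.3] size [25.7 25.6] long-axis deg 2.7 z med/max [34.4 36.4 37.9] 1056
cap c [ 587.3 -327.1] size [25.9 25.2] long-axis deg 2.7 z med/max [34.1 36.4 37.8] 812
tcp [ 585.9 -285.3  127.8] toolY deg 2.7 tilt 0.21 shift [ -27.4 -157.3    0.4] turn -0.1 j6 -0.68
covers c [ 418.8 -378.9] size [67.9 33.8] long-axis deg -48.6 z med/max [28.7 33.8 37.6] 171
```

The dish is flat on the mat, rim at 15 mm and 1 mm off centre, with both caps standing. Next is the upper cover.

```bash
python3 -m handwheel '[[-0.007,-0.039,0,0],[-0.007,-0.039,0,0],[-0.007,-0.039,0,0],[-0.007,-0.039,0,0],[0,0,0,0]]' | egrep 'posi'
python3 -m handwheel '[[0,0,0,0],[0,0,0,0],[0,0,0,0],[0,0,0,0]]' | egrep 'posi'
python3 - <<'E'
from h import *
s,p,d=shot("wrist");w=world("wrist",d,s);z=w[...,2]
near=(np.hypot(w[...,0]-430,w[...,1]+320)<100)&(d>0)
c,a=box(w,near&(z>30)&(z<38),"cover2");box(w,near&(z>18)&(z<25),"c1")
goto(s,*c,a+90,-2.5)
E
```

```text
position: [428.5, -321.7, 128.8]
position: [433.3, -321.2, 129.9]
cover2 c [ 430.  -320.3] size [149.9  56.1] long-axis deg -87.8 z med/max [33.3 34.6 35.8] 11640
c1 c [ 425.1 -245.2] size [54.4  1.5] long-axis deg 4.5 z med/max [20.5 21.3 22.8] 65
tcp [ 433.3 -321.2  129.9] toolY deg 2.8 tilt 0.01 shift [  1.1  -3.3 132.4] turn 0.7 j6 -0.91
```

```bash
python3 -m handwheel '[[0.001,-0.003,0.035,0],[0,0,0.035,0],[0,0,0.035,0],[0,0,0.016,0],[0,0,0.004,0]]' | egrep 'posi|ft'
python3 -m handwheel '[[0,0,0,0],[0,0,0,0],[0,0,0,0]]' | egrep 'posi|ft'
python3 -c "
from h import *
goto(readout.observe(),430,-320.3,2.5,-2.5)"
```

```text
position: [428.3, -318.9, 2.4]
ft_force: [0.0, 0.4, 0.1]
position: [430.4, -321.6, 6.4]
ft_force: [-0.9, -0.6, -0.2]
tcp [ 430.4 -321.6    6.4] toolY deg 2.8 tilt 0.16 shift [ 1.4 -0.3  8.9] turn 0.3 j6 -0.91
```

```bash
python3 -m handwheel '[[0,0,0.007,0],[0,0,0,0],[0,0,0,0],[0,0,0,0]]' | egrep 'posi|ft'
python3 -m handwheel '[[0,0,0,0],[0,0,0,0],[0,0,0,0],[0,0,0,0],[0,0,0,0]]' -1 60 | egrep 'posi|ft|gap|grip'
python3 -m handwheel '[[0,0,-0.005,0],[0,0,-0.01,0],[0,0,-0.02,0],[0,0,-0.02,0],[0,0,0,0]]' | egrep 'posi|ft|gap|grip'
python3 - <<'E'
from h import *
s,p,d=shot("wrist");save("w9.png",p);w=world("wrist",d,s);z=w[...,2]
near=(np.hypot(w[...,0]-430,w[...,1]+320)<100)&(d>0)
h,e=np.histogram(z[near],np.arange(-4,110,4));print([(int(a),int(b)) for a,b in zip(e,h) if b>800])
goto(s,495.3,294.6,-8.2)
E
```

```text
position: [429.4, -320.7, -1.9]
ft_force: [-0.2, 1.0, -1.2]
position: [429.8, -321.1, -1.4]
ft_force: [0.2, 0.4, 5.4]
finger_gap: 0.633
grip_force: 63.9
position: [431.0, -322.4, 56.0]
ft_force: [0.0, -0.8, -1.3]
finger_gap: 0.634
grip_force: 63.6
[(-4, 8040), (0, 19925), (88, 19811), (92, 14403)]
tcp [ 431.  -322.4   56. ] toolY deg 2.8 tilt 0.31 shift [613.2  94.   -2.3] turn 11.0 j6 -0.91
```

View pics/w9.png

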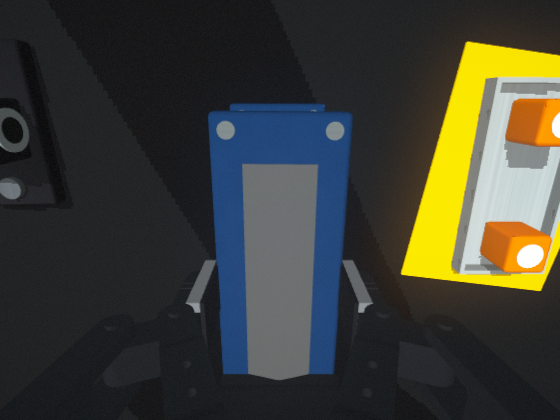

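The upper cover is held squarely and the lower one remains on the plinth. Carrying it to the tote.

```bash
python3 -m handwheel '[[0,0,-0.03,0],[0,0,-0.03,0],[0,0,0,5.5],[0,0,0,5.5],[0.02,-0.0008,0,0]]' | egrep 'posi'
python3 -m handwheel '[[0.043,-0.0017,0,0],[0.043,-0.0017,0,0],[0.043,-0.0017,0,0],[0.043,-0.0017,0,0],[0.043,-0.0017,0,0]]' | egrep 'posi'
python3 -m handwheel '[[0.043,-0.0017,0,0],[0.043,-0.0017,0,0],[0.043,-0.0017,0,0],[0.043,-0.0017,0,0],[0.043,-0.0017,0,0]]' | egrep 'posi|gap'
python3 -m handwheel '[[0.043,-0.0017,0,0],[0.043,-0.0017,0,0],[0.043,-0.0017,0,0],[0.03,-0.0017,0,0],[0.01,0,0,0]]' | egrep 'posi'
python3 -m handwheel '[[0,0,0,0],[0,0,0,0],[0,0,0,0],[0,0,0,0]]' | egrep 'posi|gap|grip|t:'
python3 -c "
from h import *
goto(readout.observe(),495.3,294.6,-8.2,25)"
```

```text
position: [431.0, -301.7, 112.2]
position: [452.7, -83.9, 111.9]
position: [474.7, 129.7, 111.9]
finger_gap: 0.631
position: [491.9, 298.5, 111.6]
t: 42.5
position: [494.0, 294.2, 112.9]
finger_gap: 0.636
grip_force: 64.2
tcp [494.  294.2 112.9] toolY deg -8.3 tilt 0.02 shift [ 0.6  1.3 87.9] turn -0.1 j6 0.48
```

```bash
python3 -m handwheel '[[0,0.001,0.025,0],[0,0,0.025,0],[0,0,0.02,0],[0,0,0.008,0],[0,0,0,0]]' | egrep 'posi|ft|gap'
python3 -m handwheel '[[0,0,0.002,0],[0,0,0.002,0],[0,0,0,0],[0,0,0,0]]' | egrep 'posi|ft|gap'
```

```text
position: [494.1, 294.3, 34.0]
ft_force: [-0.9, 0.2, -1.5]
finger_gap: 0.637
position: [495.3, 295.5, 31.6]
ft_force: [0.1, 0.2, -0.4]
finger_gap: 0.633
```

```bash
python3 -m handwheel '[[0,0,0.003,0],[0,0,0.002,0],[0,0,0,0],[0,0,0,0]]' | egrep 'posi|ft|gap'
python3 -m handwheel '[[0,0,0.001,0],[0,0,0.001,0],[0,0,0,0],[0,0,0,0]]' | egrep 'posi|ft|gap'
```

```text
position: [494.8, 295.2, 25.8]
ft_force: [0.2, -0.2, -1.1]
finger_gap: 0.634
position: [494.9, 295.3, 24.0]
ft_force: [-0.4, 0.1, -0.9]
finger_gap: 0.634
```

```bash
python3 -m handwheel '[[0,0,0.001,0],[0,0,0.001,0],[0,0,0,0],[0,0,0,0]]' | egrep 'posi|ft|gap'
python3 -m handwheel '[[0,0,0.001,0],[0,0,0,0],[0,0,0,0]]' | egrep 'posi|ft|gap'
```

```text
position: [495.1, 295.4, 23.6]
ft_force: [-4.8, -2.8, 12.1]
finger_gap: 0.633
position: [495.1, 295.4, 23.5]
ft_force: [-8.3, -3.6, 18.9]
finger_gap: 0.637
```

```bash
python3 -m handwheel '[[0,0,-0.001,0],[0,0,0,0],[0,0,0,0],[0,0,0,0],[0,0,0,0]]' 1 | egrep 'posi|ft|gap'
python3 -m handwheel '[[0,0,-0.03,0],[0,0,-0.04,0],[0,0,-0.045,0],[0,0,0,0],[0,0,0,0]]' | egrep 'posi|ft'
python3 -m handwheel '[[0,0,0,0],[0,0,0,0],[0,0,0,-5.5],[0,0,0,-5.5],[0,0,0,0]]' | egrep 'posi|ft'
python3 - <<'E'
from h import *
s,p,d=shot("wrist");w=world("wrist",d,s);z=w[...,2]
near=(np.hypot(w[...,0]-495,w[...,1]-295)<100)&(d>0)
hsv=cv2.cvtColor(p,cv2.COLOR_RGB2HSV);save("w10.png",p)
m=near&(z>52)&(z<64);k=comp(m&(np.hypot(w[...,0]-495,w[...,1]-295)<85),280,200);c,a=box(w,k,"cover2")
q=w[k];A=np.c_[q[:,:2]-q[:,:2].mean(0),np.ones(len(q))];f=np.linalg.lstsq(A,q[:,2],rcond=None)[0];print("slope deg",np.degrees(f[:2]),f[2])
goto(s,430,-320.3,2.5)
s,p,d=shot("top");w=world("top",d);z=w[...,2]
m=comp((z>12)&(d>0)&(z<60),397,234);box(w,m,"cover1")
E
```

```text
position: [494.8, 295.2, 21.7]
ft_force: [-0.6, 0.9, -0.5]
finger_gap: 0.999
position: [495.8, 295.6, 138.4]
ft_force: [-0.0, 0.6, 0.4]
position: [494.1, 295.0, 135.5]
ft_force: [0.3, -0.1, 0.2]
cover2 c [494.9 295.9] size [150.   56.1] long-axis deg 81.3 z med/max [58.3 59.6 60.7] 13301
slope deg [-0.00719933 -0.09605668] 59.56913088590522
tcp [494.1 295.  135.5] toolY deg 2.8 tilt 0.15 shift [-611.4  -94.     0.7] turn 0.3 j6 0.28
cover1 c [ 431.3 -316.3] size [150.  56.] long-axis deg -87.3 z med/max [17.6 22.1 26.7] 1178
```

Cover2 is flat with its top at 59.6 mm, as expected. Going back for cover1.

```bash
python3 -m handwheel '[[-0.0437,-0.0067,0,0],[-0.0437,-0.0067,0,0],[-0.0437,-0.0067,0,0],[-0.0437,-0.0067,0,0],[-0.0437,-0.0067,0,0]]' | egrep 'posi'
python3 -m handwheel '[[-0.0437,-0.0067,0,0],[-0.0437,-0.0067,0,0],[-0.0437,-0.0067,0,0],[-0.0437,-0.0067,0,0],[-0.0437,-0.0067,0,0]]' | egrep 'posi'
python3 -m handwheel '[[-0.0437,-0.0067,0,0],[-0.0437,-0.0067,0,0],[-0.0437,-0.0067,0,0],[-0.0437,-0.0067,0,0],[0,0,0,0]]' | egrep 'posi'
python3 -m handwheel '[[0,0,0,0],[0,0,0,0],[0,0,0,0],[0,0,0,0],[0,0,0,0]]' | egrep 'posi'
python3 - <<'E'
from h import *
s,p,d=shot("wrist");w=world("wrist",d,s);z=w[...,2]
near=(np.hypot(w[...,0]-430,w[...,1]+320)<100)&(d>0)
c,a=box(w,near&(z>18)&(z<26),"cover1")
goto(s,*c,a+90,-16)
E
```

```text
position: [471.3, 73.9, 136.8]
position: [448.3, -146.1, 136.9]
position: [429.7, -325.6, 137.1]
position: [430.9, -319.5, 137.1]
cover1 c [ 429.1 -319.4] size [149.1  56. ] long-axis deg -87.3 z med/max [21.3 22.6 23.8] 10241
tcp [ 430.9 -319.5  137.1] toolY deg 2.8 tilt 0.01 shift [  0.2  -1.8 153.1] turn 0.2 j6 -0.91
```

```bash
python3 -m handwheel '[[0,-0.002,0.04,0],[0,0,0.04,0],[0,0,0.035,0],[0,0,0.02,0],[0,0,0.006,0]]' | egrep 'posi|ft'
python3 -m handwheel '[[0,0,0.003,0],[0,0,0.003,0],[0,0,0,0],[0,0,0,0],[0,0,0,0]]' | egrep 'posi|ft'
python3 -c "
from h import *
goto(readout.observe(),429.1,-319.4,2.6,-14)"
```

```text
position: [427.1, -318.5, -6.5]
ft_force: [-0.1, 0.5, 0.4]
position: [429.0, -320.9, -9.2]
ft_force: [-1.5, 1.1, -1.1]
tcp [ 429.  -320.9   -9.2] toolY deg 2.7 tilt 0.09 shift [1.5 0.1 4.8] turn 0.1 j6 -0.91
```

```bash
python3 -m handwheel '[[0.001,0,0.004,0],[0,0,0,0],[0,0,0,0]]' | egrep 'posi|ft'
python3 -m handwheel '[[0,0,0,0],[0,0,0,0],[0,0,0,0],[0,0,0,0],[0,0,0,0]]' -1 60 | egrep 'posi|ft|gap|grip'
python3 -m handwheel '[[0,0,-0.005,0],[0,0,-0.015,0],[0,0,-0.03,0],[0,0,-0.04,0],[0,0,-0.04,0]]' | egrep 'posi|ft|gap|grip'
python3 -m handwheel '[[0,0,0,5.5],[0,0,0,5.5],[0,0,0,0],[0,0,0,0]]' | egrep 'posi|gap|grip'
python3 - <<'E'
from h import *
s,p,d=shot("wrist");w=world("wrist",d,s);z=w[...,2]
P=s["position"]
near=(np.hypot(w[...,0]-P[0],w[...,1]-P[1])<100)&(d>0)
k=near&(abs(z-P[2]-36)<8)&(p[...,2]>p[...,0].astype(int)+30);box(w,k,"cover1 held")
goto(s,494.9,295.5,-8.2)
E
```

```text
position: [428.3, -319.2, -14.2]
ft_force: [-0.1, -0.2, -0.1]
position: [428.9, -319.8, -13.4]
ft_force: [-0.2, 1.4, 5.7]
finger_gap: 0.639
grip_force: 64.0
position: [428.0, -318.8, 117.6]
ft_force: [1.3, -1.5, -1.1]
finger_gap: 0.636
grip_force: 63.7
position: [428.3, -319.2, 116.2]
finger_gap: 0.638
grip_force: 63.7
cover1 held c [ 429.7 -307. ] size [125.2  56.3] long-axis deg 81.8 z med/max [150.9 152.  153. ] 18701
tcp [ 428.3 -319.2  116.2] toolY deg -8.1 tilt 0.01 shift [ 6.179e+02 -2.070e+01  1.000e-01] turn 0.1 j6 -0.72
```

```bash
python3 -m handwheel '[[0.025,-0.0015,0,0],[0.043,-0.0015,0,0],[0.043,-0.0015,0,0],[0.043,-0.0015,0,0],[0.043,-0.0015,0,0]]' | egrep 'posi'
python3 -m handwheel '[[0.043,-0.0015,0,0],[0.043,-0.0015,0,0],[0.043,-0.0015,0,0],[0.043,-0.0015,0,0],[0.043,-0.0015,0,0]]' | egrep 'posi'
python3 -m handwheel '[[0.043,-0.0015,0,0],[0.043,-0.0015,0,0],[0.043,-0.0015,0,0],[0.043,-0.0015,0,0],[0.031,0,0,0]]' | egrep 'posi|gap'
python3 -m handwheel '[[0,0,0,0],[0,0,0,0],[0,0,0,0],[0,0,0,0],[0,0,0,0]]' | egrep 'posi|gap|grip|t:'
python3 -c "
from h import *
goto(readout.observe(),494.9,295.5,-8.2,37)"
```

```text
position: [449.0, -121.7, 115.8]
position: [472.5, 92.2, 116.0]
position: [495.4, 294.8, 115.7]
finger_gap: 0.636
t: 53.3
position: [496.1, 291.2, 116.0]
finger_gap: 0.637
grip_force: 63.7
tcp [496.1 291.2 116. ] toolY deg -8.3 tilt 0.01 shift [ 4.1 -1.8 79. ] turn -0.1 j6 0.47
```

```bash
python3 -m handwheel '[[0.003,-0.002,0.025,0],[0,0,0.025,0],[0,0,0.018,0],[0,0,0.006,0],[0,0,0,0]]' | egrep 'posi|ft|gap'
python3 -m handwheel '[[0,0,0.001,0],[0,0,0.001,0],[0,0,0,0],[0,0,0,0]]' | egrep 'posi|ft|gap'
```

```text
position: [493.9, 294.8, 41.3]
ft_force: [0.3, -0.2, -0.8]
finger_gap: 0.634
position: [494.8, 295.7, 40.6]
ft_force: [0.1, 0.3, -2.3]
finger_gap: 0.636
```

```bash
python3 -m handwheel '[[0,0,0.002,0],[0,0,0.001,0],[0,0,0,0],[0,0,0,0]]' | egrep 'posi|ft|gap'
python3 -m handwheel '[[0,0,0.001,0],[0,0,0.001,0],[0,0,0,0],[0,0,0,0]]' | egrep 'posi|ft|gap'
```

```text
position: [494.3, 295.5, 36.9]
ft_force: [0.5, 0.4, -2.0]
finger_gap: 0.637
position: [494.6, 295.6, 35.6]
ft_force: [-2.9, -1.8, 5.9]
finger_gap: 0.634
```

```bash
python3 -m handwheel '[[0,0,0,0],[0,0,0,0],[0,0,0,0],[0,0,0,0],[0,0,0,0]]' 1 | egrep 'posi|ft|gap'
python3 -m handwheel '[[0,0,-0.03,0],[0,0,-0.04,0],[0,0,-0.04,0],[0,0,0,-5.5],[0,0,0,-5.5]]' | egrep 'posi|ft'
python3 -m handwheel '[[0,0,0,0],[0,0,0,0],[0,0,0,0]]' | egrep 'posi|ft'
python3 - <<'E'
from h import *
s,p,d=shot("wrist");w=world("wrist",d,s);z=w[...,2];save("w11.png",p)
near=(np.hypot(w[...,0]-495,w[...,1]-295)<85)&(d>0)
k=comp(near&(z>66)&(z<76)&(p[...,0]<140),280,200);c,a=box(w,near&(z>66)&(z<76)&(abs(w[...,0]-495)<40),"cover1")
q=w[k];A=np.c_[q[:,:2]-q[:,:2].mean(0),np.ones(len(q))];f=np.linalg.lstsq(A,q[:,2],rcond=None)[0];print("slope deg",np.degrees(f[:2]),f[2])
goto(s,584.3,-247.3,2.7)
E
```

```text
position: [494.4, 295.5, 34.9]
ft_force: [-0.4, 0.7, 0.8]
finger_gap: 1.003
position: [495.7, 296.0, 147.2]
ft_force: [-0.2, -0.4, -0.5]
position: [494.2, 295.4, 144.6]
ft_force: [1.3, 0.9, -0.3]
cover1 c [494.2 295.3] size [150.   56.2] long-axis deg 81.7 z med/max [70.3 71.6 72.7] 13527
slope deg [-0.01948511 -0.09036679] 71.53935399430326
tcp [494.2 295.4 144.6] toolY deg 2.6 tilt 0.04 shift [-5.463e+02  6.500e+01  1.000e-01] turn -0.1 j6 0.29
```

View pics/w11.png

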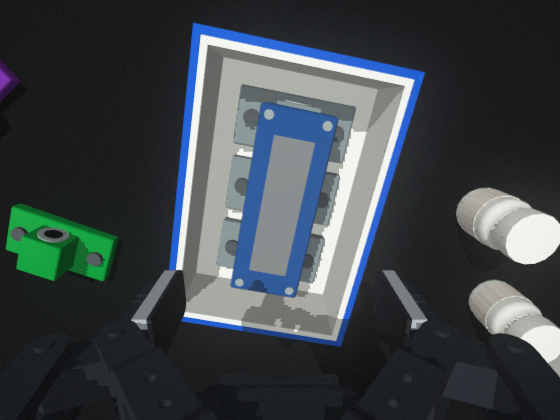

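Both covers are stacked flat across the three castings in the tote (cover at (288,200)), and the jars are untouched. Now the caps, starting with the +y one.

```bash
python3 -m handwheel '[[-0.0455,0.0054,0,0],[-0.0455,0.0054,0,0],[-0.0455,0.0054,0,0],[-0.0455,0.0054,0,0],[-0.0455,0.0054,0,0]]' | egrep 'posi'
python3 -m handwheel '[[-0.0455,0.0054,0,0],[-0.0455,0.0054,0,0],[-0.0455,0.0054,0,0],[-0.0455,0.0054,0,0],[-0.0455,0.0054,0,0]]' | egrep 'posi'
python3 -m handwheel '[[-0.0455,0.0054,0,0],[-0.0455,0.0054,0,0],[0,0,0,0],[0,0,0,0],[0,0,0,0]]' | egrep 'posi'
python3 -m handwheel '[[0,0,0,0],[0,0,0,0],[0,0,0,0]]' | egrep 'posi'
python3 - <<'E'
from h import *
s,p,d=shot("wrist");w=world("wrist",d,s);z=w[...,2]
near=(np.hypot(w[...,0]-585,w[...,1]+247)<40)&(d>0)
c,a=box(w,near&(abs(z-36)<3),"cap")
goto(s,*c,2.7,-8)
E
```

```text
position: [532.3, 67.9, 144.9]
position: [570.2, -158.3, 144.8]
position: [585.0, -245.7, 144.4]
position: [585.5, -245.8, 145.2]
cap c [ 583.9 -246.8] size [25.8 25.2] long-axis deg 3.0 z med/max [34.1 36.4 37.8] 824
tcp [ 585.5 -245.8  145.2] toolY deg 2.8 tilt 0.01 shift [ -0.9  -1.6 153.2] turn 0.1 j6 -0.63
```

```bash
python3 -m handwheel '[[-0.001,-0.002,0.04,0],[0,0,0.04,0],[0,0,0.035,0],[0,0,0.022,0],[0,0,0.006,0]]' | egrep 'posi|ft'
python3 -m handwheel '[[0,0,0.004,0],[0,0,0.003,0],[0,0,0,0],[0,0,0,0],[0,0,0,0]]' | egrep 'posi|ft'
```

```text
position: [581.2, -246.2, -1.3]
ft_force: [-0.4, 0.0, -0.1]
position: [584.0, -248.2, -4.0]
ft_force: [0.5, -0.5, 0.4]
```

```bash
python3 -m handwheel '[[0,0,0.002,0],[0,0,0,0],[0,0,0,0],[0,0,0,0],[0,0,0,0]]' -1 40 | egrep 'posi|ft|gap|grip'
python3 -m handwheel '[[0,0,0,0],[0,0,-0.005,0],[0,0,-0.02,0],[0,0,-0.04,0],[0,0,-0.04,0]]' | egrep 'posi|ft|gap|grip'
python3 -m handwheel '[[0,0,-0.03,0],[0,0,-0.02,0],[0,0,0,5.5],[0,0,0,5.4],[0,0,0,0]]' | egrep 'posi|ft|gap|grip'
python3 -c "
from h import *
goto(readout.observe(),499,330,-8.2,57)"
```

```text
position: [583.7, -248.0, -6.7]
ft_force: [-0.5, 0.5, -0.0]
finger_gap: 0.292
grip_force: 39.6
position: [582.5, -247.3, 98.3]
ft_force: [1.2, -0.6, 1.0]
finger_gap: 0.293
grip_force: 39.5
position: [583.3, -247.8, 148.4]
ft_force: [0.1, -0.1, -1.4]
finger_gap: 0.298
grip_force: 39.5
tcp [ 583.3 -247.8  148.4] toolY deg -8.2 tilt 0.02 shift [ 559.9 -165.9   91.3] turn 0.0 j6 -0.45
```

```bash
python3 -m handwheel '[[0.043,-0.0128,0,0],[0.043,-0.0128,0,0],[0.043,-0.0128,0,0],[0.043,-0.0128,0,0],[0.043,-0.0128,0,0]]' | egrep 'posi'
python3 -m handwheel '[[0.043,-0.0128,0,0],[0.043,-0.0128,0,0],[0.043,-0.0128,0,0],[0.043,-0.0128,0,0],[0.043,-0.0128,0,0]]' | egrep 'posi'
python3 -m handwheel '[[0.043,-0.0128,0,0],[0.043,-0.0128,0,0],[0.043,-0.0128,0,0],[0,0,0,0],[0,0,0,0]]' | egrep 'posi|gap'
python3 -m handwheel '[[0,0,0,0],[0,0,0,0],[0,0,0,0],[0,0,0,0]]' | egrep 'posi|gap|grip'
python3 -c "
from h import *
goto(readout.observe(),499.4,330,-8.2,59)"
```

```text
position: [549.8, -24.3, 147.9]
position: [517.0, 197.7, 148.1]
position: [497.2, 329.9, 147.6]
finger_gap: 0.296
position: [498.3, 328.2, 148.1]
finger_gap: 0.298
grip_force: 39.5
tcp [498.3 328.2 148.1] toolY deg -8.2 tilt 0.01 shift [ 1.9  0.8 89.1] turn -0.0 j6 0.53
```

```bash
python3 -m handwheel '[[0,0.001,0.025,0],[0,0,0.025,0],[0,0,0.022,0],[0,0,0.01,0],[0,0,0,0]]' | egrep 'posi|ft'
python3 -m handwheel '[[0,0,0.002,0],[0,0,0,0],[0,0,0,0],[0,0,0,0]]' | egrep 'posi|ft'
```

```text
position: [497.9, 328.1, 64.4]
ft_force: [-0.4, -0.4, -0.2]
position: [499.4, 329.2, 64.9]
ft_force: [0.7, -0.3, 0.1]
```

```bash
python3 -m handwheel '[[0,0,0.002,0],[0,0,0.001,0],[0,0,0,0],[0,0,0,0]]' | egrep 'posi|ft'
python3 -m handwheel '[[0,0,0.001,0],[0,0,0.001,0],[0,0,0,0],[0,0,0,0]]' | egrep 'posi|ft'
```

```text
position: [498.8, 328.9, 60.9]
ft_force: [0.6, -0.8, -0.2]
position: [498.9, 328.9, 58.9]
ft_force: [-0.8, -0.4, -0.5]
```

```bash
python3 -m handwheel '[[0,0,0.001,0],[0,0,0,0],[0,0,0,0]]' | egrep 'posi|ft'
python3 -m handwheel '[[0,0,0,0],[0,0,0,0],[0,0,0,0],[0,0,0,0],[0,0,0,0]]' 1 | egrep 'posi|ft|gap'
python3 -m handwheel '[[0,0,-0.02,0],[0,0,-0.03,0],[0,0,-0.04,0],[0,0,0,-5.5],[0,0,0,-5.4]]' | egrep 'posi|ft'
python3 -m handwheel '[[0,0,0,0],[0,0,0,0],[0,0,0,0]]' | egrep 'posi|ft'
python3 - <<'E'
from h import *
s,p,d=shot("wrist");w=world("wrist",d,s);z=w[...,2]
near=(np.hypot(w[...,0]-499,w[...,1]-330)<40)&(d>0);m=near&(abs(z-101.5)<5)
box(w,m,"cap") if m.any() else print("no cap")
goto(s,587,-327,2.7)
E
```

```text
position: [499.1, 329.0, 58.1]
ft_force: [0.6, 0.3, 1.2]
position: [498.9, 328.9, 58.0]
ft_force: [0.2, -0.6, 0.5]
finger_gap: 1.0
position: [500.1, 329.4, 150.1]
ft_force: [-0.1, 0.6, -0.1]
position: [498.7, 328.8, 147.6]
ft_force: [0.3, 0.1, 0.4]
cap c [498.7 329.8] size [26.  25.6] long-axis deg -8.0 z med/max [ 98.9 101.4 102.7] 1308
tcp [498.7 328.8 147.6] toolY deg 2.6 tilt 0.04 shift [-6.592e+02  5.800e+01  1.000e-01] turn -0.1 j6 0.34
```

The first cap stands on the covers with its top at 101.4 mm. Now the second cap.

```bash
python3 -m handwheel '[[-0.044,0.0039,0,0],[-0.044,0.0039,0,0],[-0.044,0.0039,0,0],[-0.044,0.0039,0,0],[-0.044,0.0039,0,0]]' | egrep 'posi'
python3 -m handwheel '[[-0.044,0.0039,0,0],[-0.044,0.0039,0,0],[-0.044,0.0039,0,0],[-0.044,0.0039,0,0],[-0.044,0.0039,0,0]]' | egrep 'posi'
python3 -m handwheel '[[-0.044,0.0039,0,0],[-0.044,0.0039,0,0],[-0.044,0.0039,0,0],[-0.044,0.0039,0,0],[-0.043,0.0039,0,0]]' | egrep 'posi'
python3 -m handwheel '[[0,0,0,0],[0,0,0,0],[0,0,0,0],[0,0,0,0],[0,0,0,0]]' | egrep 'posi'
python3 - <<'E'
from h import *
s,p,d=shot("wrist");w=world("wrist",d,s);z=w[...,2]
near=(np.hypot(w[...,0]-587,w[...,1]+327)<40)&(d>0)
c,a=box(w,near&(abs(z-36)<3),"cap")
goto(s,*c,2.7,-7)
E
```

```text
position: [528.9, 108.5, 147.9]
position: [558.9, -110.5, 147.9]
position: [588.8, -328.4, 147.6]
position: [589.2, -325.1, 148.2]
cap c [ 587.4 -327.2] size [25.2 25.1] long-axis deg -87.7 z med/max [34.4 36.3 37.8] 797
tcp [ 589.2 -325.1  148.2] toolY deg 2.8 tilt 0.01 shift [ -2.   -2.  155.2] turn 0.1 j6 -0.73
```

```bash
python3 -m handwheel '[[-0.002,-0.002,0.04,0],[0,0,0.04,0],[0,0,0.037,0],[0,0,0.023,0],[0,0,0.006,0]]' | egrep 'posi|ft'
python3 -m handwheel '[[0,0,0.004,0],[0,0,0.003,0],[0,0,0,0],[0,0,0,0],[0,0,0,0]]' | egrep 'posi|ft'
python3 -m handwheel '[[0,0,0.002,0],[0,0,0,0],[0,0,0,0],[0,0,0,0],[0,0,0,0]]' -1 40 | egrep 'posi|ft|gap|grip'
python3 -m handwheel '[[0,0,0,0],[0,0,-0.005,0],[0,0,-0.02,0],[0,0,-0.04,0],[0,0,-0.04,0]]' | egrep 'posi|ft|gap|grip'
python3 -m handwheel '[[0,0,-0.03,0],[0,0,-0.02,0],[0,0,0,5.5],[0,0,0,5.4],[0,0,0,0]]' | egrep 'posi|ft|gap|grip'
python3 -c "
from h import *
goto(readout.observe(),489.4,260.8,-8.2,59)"
```

```text
position: [585.0, -326.2, -1.6]
ft_force: [-0.9, -0.3, -0.2]
position: [587.7, -329.1, -3.8]
ft_force: [0.1, 0.2, -0.3]
position: [587.3, -328.8, -6.7]
ft_force: [-0.0, 0.0, 0.3]
finger_gap: 0.293
grip_force: 39.5
position: [586.2, -327.9, 98.2]
ft_force: [0.3, -0.2, 0.2]
finger_gap: 0.297
grip_force: 39.5
position: [587.0, -328.5, 148.5]
ft_force: [0.8, 0.0, 0.4]
finger_gap: 0.295
grip_force: 39.5
tcp [ 587.  -328.5  148.5] toolY deg -8.2 tilt 0.02 shift [ 569.4 -180.7   89.3] turn 0.0 j6 -0.54
```

```bash
python3 -m handwheel '[[0.0438,-0.0139,0,0],[0.0438,-0.0139,0,0],[0.0438,-0.0139,0,0],[0.0438,-0.0139,0,0],[0.0438,-0.0139,0,0]]' | egrep 'posi'
python3 -m handwheel '[[0.0438,-0.0139,0,0],[0.0438,-0.0139,0,0],[0.0438,-0.0139,0,0],[0.0438,-0.0139,0,0],[0.0438,-0.0139,0,0]]' | egrep 'posi|gap'
python3 -m handwheel '[[0.0438,-0.0139,0,0],[0.0438,-0.0139,0,0],[0.0438,-0.0139,0,0],[0,0,0,0],[0,0,0,0]]' | egrep 'posi|gap'
python3 -m handwheel '[[0,0,0,0],[0,0,0,0],[0,0,0,0],[0,0,0,0]]' | egrep 'posi|gap|grip'
python3 -c "
from h import *
goto(readout.observe(),489.4,260.8,-8.2,59)"
```

```text
position: [548.6, -100.2, 147.9]
position: [510.9, 126.4, 148.1]
finger_gap: 0.295
position: [488.3, 261.5, 147.8]
finger_gap: 0.296
position: [489.3, 259.8, 148.0]
finger_gap: 0.294
grip_force: 39.5
tcp [489.3 259.8 148. ] toolY deg -8.2 tilt 0.0 shift [ 1.  -0.1 89. ] turn -0.0 j6 0.42
```

```bash
python3 -m handwheel '[[0,0,0.025,0],[0,0,0.025,0],[0,0,0.022,0],[0,0,0.01,0],[0,0,0,0]]' | egrep 'posi|ft|gap'
python3 -m handwheel '[[0,0,0.002,0],[0,0,0.002,0],[0,0,0.001,0],[0,0,0,0],[0,0,0,0]]' | egrep 'posi|ft|gap'
python3 -m handwheel '[[0,0,0.001,0],[0,0,0.001,0],[0,0,0,0],[0,0,0,0]]' | egrep 'posi|ft|gap'
```

```text
position: [487.9, 260.0, 64.5]
ft_force: [0.7, 0.7, -0.5]
finger_gap: 0.297
position: [489.1, 260.8, 61.4]
ft_force: [0.1, 0.6, -0.9]
finger_gap: 0.296
position: [488.9, 260.7, 58.9]
ft_force: [-0.1, -1.1, 0.0]
finger_gap: 0.293
```

```bash
python3 -m handwheel '[[0,0,0.001,0],[0,0,0,0],[0,0,0,0]]' | egrep 'posi|ft'
python3 -m handwheel '[[0,0,0,0],[0,0,0,0],[0,0,0,0],[0,0,0,0],[0,0,0,0]]' 1 | egrep 'posi|ft|gap'
python3 -m handwheel '[[0,0,-0.02,0],[0,0,-0.03,0],[0,0,-0.04,0],[0,0,-0.04,0],[0,0,0,0]]' | egrep 'posi|ft'
python3 -m handwheel '[[0,0,0,0],[0,0,0,0],[0,0,0,0]]' | egrep 't:|posi|ft'
python3 - <<'E'
from h import *
s,p,d=shot("wrist");w=world("wrist",d,s);z=w[...,2]
for x,y in((499,330),(489.4,261)):
    m=(np.hypot(w[...,0]-x,w[...,1]-y)<30)&(d>0)&(abs(z-101.5)<5);box(w,m,"cap") if m.any() else print("no cap")
m=(np.hypot(w[...,0]-495,w[...,1]-295)<85)&(abs(z-71.5)<3)&(abs(w[...,0]-495)<40)&(d>0);box(w,m,"cover top")
s,p,d=shot("top");w=world("top",d);z=w[...,2]
box(w,comp((z>6)&(z<60)&(d>0),382,177),"dish");box(w,comp((z>6)&(z<60)&(d>0),318,228),"timer")
s,p,d=shot("side");save("sidef.png",p)
E
```

```text
position: [489.1, 260.7, 58.1]
ft_force: [0.6, -0.4, 0.3]
position: [488.9, 260.7, 58.0]
ft_force: [0.7, -0.1, 0.3]
finger_gap: 1.003
position: [492.7, 261.9, 194.7]
ft_force: [0.6, 0.4, 0.0]
t: 75.4
position: [487.8, 260.3, 186.2]
ft_force: [0.7, -0.2, 0.6]
cap c [498.8 329.2] size [25.8 25.5] long-axis deg 81.9 z med/max [ 99.  101.3 102.7] 1263
cap c [488.7 262. ] size [25.7 25.6] long-axis deg 82.7 z med/max [ 99.3 101.4 102.7] 982
cover top c [493.9 295. ] size [149.5  56.1] long-axis deg 81.8 z med/max [70.2 71.5 72.7] 9037
dish c [ 583.5 -284.5] size [27.6 25.1] long-axis deg -44.3 z med/max [ 6.2  7.7 10.2] 48
timer c [ 446.3 -111. ] size [59.8 49.9] long-axis deg 82.5 z med/max [12.4 18.1 22.6] 404
```

View pics/sidef.png

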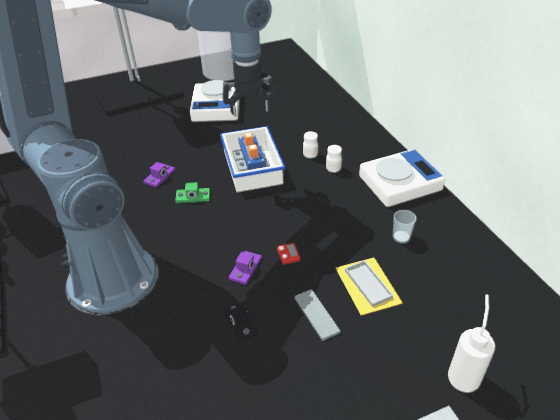

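The final view shows castings, covers and both orange caps in the tote at (252,158), and the dish flat on the mat at (368,285). The beaker, jars and timer are in place and the arm is clear. Handing in.

```bash
python3 -c "
from h import *
print(order.finish_job())"
```

```text
the job is handed in; nothing more can be done
None
```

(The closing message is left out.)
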